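Slide a culture plate home on the counting station and press record

ROBOT

A 6-joint arm with a two-finger parallel gripper is mounted at the origin on a cart in front of the work surface, level with it; the furniture and walls round the work are solid. World frame = base frame: x ahead of the robot, y to its left, z up, the work surface at z = 0. Lengths are in m, angles in rad, forces in N, time in s.
With the tool pointing down it reaches from about 0.35 to 0.95 m from the base axis. Payload 17.4 kg.
Tool frame: the origin (TCP) lies at the centre of the arm's flange, where the gripper is bolted on; the fingertips stand 186 mm ahead of it and the grasp point (between the pads) lies 167 mm ahead of it; z points along the fingers, y is the direction in which the jaws open and shut (so a half turn about z gives the same grasp; the last joint's range is limited). The gripper opens to 93 mm and grips with 3 to 60 N. Pads are 15 mm wide; open, the fingers measure 128 mm over their backs; the gripper's body (75 mm by 188 mm) begins 65 mm behind the grasp point.
Start: joints at [-1.172, 0.116, 1.442, -0, 1.584, -0.038], TCP at [0.286, -0.612, 0.405] pointing down, gripper open.
Joint ranges: [-2.83, 2.83], [-0.83, 2.19], [0.07, 2.5], [-1.14, 4.28], [0.01, 3], [-2.97, 2.97]. Speed limits (rad/s): [1.89, 1.89, 2.22, 3.14, 3.14, 3.14].

INTERFACE

Orientations are given as a unit quaternion [w, x, y, z].
In Python, from workcell import env, cams, job gives the robot as it stands.
- The arm moves only by the tool servo_tool, never from a script. Its argument "increments" is a list of rows, each an object of numbers: "x", "y", "z": the shift along the tool's x, y, z in cm; "ax", "ay", "az": the turn, a rotation vector about the tool's x, y, z in degrees. In form: [{"x": .., "y": .., "z": .., "ax": .., "ay": .., "az": ..}, ...]. A call has 1 to 12 rows; each row is the pose to reach, as a shift and turn from the pose measured when the call began, along the tool's axes at that moment; what a row does not reach only later rows make up. A row lasts 1/12 s, in which the tool goes at most 41.7 mm and 7.16 degrees, less where a joint would pass 70% of its speed; a pose out of reach is approached as far as the arm can. A call with a gripper value outside its range is refused whole. "gripper" is the finger opening in cm, from 0 to 9.3, set as the call begins (left out, the last holds). The fingers move at their own pace and stop on an object; "grip_force" is the grip in N (left out, the last holds). Time passes only in rows, so rows that repeat a pose let the fingers close. It gives the time, the measured TCP pose, the force and the opening at its end, in the units of the state.
- env.get_state(): the state, without advancing time (a new reading comes with each control period).
- cams.get_image(name): name is "scene" or "top" or "wrist"; returns the picture (480x640x3 uint8, red, green, blue); there is no depth.
- cams.camera_model(name): a dict with "fx", "fy", "cx", "cy" (pixels), "D" ([k1, k2, p1, p2, k3] as OpenCV has them; the pictures are not rectified), "world_to_cam" (4x4, takes a point from world to camera coordinates). Camera axes: x right, y down, z forward; pixel columns grow to the right and rows downward; lengths in m; the calibration is good to about 2 mm. A picture is of the moment at which its call begins: read the wrist's pose just before it. camera_model takes no time and is no camera call; for the wrist camera it gives the pose at the moment of the call.
- job.close_job(): hands the job in, once; it reports no verdict.
The state is a dict: "time": time; "qpos": joint angles; "joint_velocities": joint speeds; "effort": joint torques, N m; "position": TCP position; "tcp_rot": TCP orientation; "ft_force": force on the tool from outside, world axes, zero at the start; "ft_torque": the same for the moment, N m; "width": finger opening in m.
Only numpy, scipy, OpenCV 4.12 (cv2) and the standard library are available. Lean on these libraries where they do the work, as an engineer would, in place of code of your own. Each camera call takes 0.05 s, during which the arm holds its last target.

TASK

Push the large blue-agar culture dish with the orange dot on its lid along the bench onto the white counting station until it is fully home against both metal bars of the V-shaped stop; slide it only, do not lift or tip it. Then press the green button on the station down with a fingertip and let it go. Leave the grey dish, the small pink dish and the two tubes where they are.

Things in the scene. Friction and masses are not known exactly. Their poses are not given: they have to be found in the camera images.
- blue_dish: Loose round lidded culture dish with blue-grey agar and an orange 20 mm sticker dot on its lid, drawn diameter 90 mm (the solid rim that is felt is 85 mm across), 17 mm high (felt: 15 mm; push it below 12 mm), about 40 g. Origin: centre of its underside, z up. Starts to the right of the station; it and the grey dish may have swapped places.
- station: Counting station fixed to the bench: a flat white mat (no step) with a black ring for the dish, two 12 mm high aluminium bars at right angles (a V stop open to -y), and behind them a low grey block with a button. Origin: ring centre, on the bench. +y (roughly world +y): direction to push a dish into the V, whose tip is 60 mm from the origin; nothing of the stop lies at y < 0. z up.
- seat (a point): Centre of the black ring, on the bench: the dish's centre lies here when its rim touches both bars.
- record_button_top (a point): Centre of the top face of the round green push button (28 mm across), which faces up. It lies 128 mm from the ring's centre along the station's +y axis.
- record_button (a joint): Travel of the green button in m: 0 released, 0.006 fully down. Sprung; about 4 N presses it fully down and it comes back when released.
- grey_dish: Loose bystander: lidded culture dish with dark grey agar and no dot, same size as the blue one, origin at the centre of its underside.
- near_tube: Loose bystander: clear 50 ml tube standing on its green cap, 38 mm across, 115 mm high, nearer the robot than the station; origin at the centre of its foot.
- far_tube: Loose bystander: a tube like the near one, standing farther from the robot than the station; origin at the centre of its foot.
- pink_dish: Loose bystander: small culture dish with pink agar, 55 mm across, 14 mm high, at the far side of the bench; origin at the centre of its underside.
Mind the look-alikes: they are no part of the job. Leave any brown, red or turquoise look-alike of the blue_dish alone.

How it is judged:
On the way, in this order (a step that is already met when the one before it is completed fails the run):
1. the blue dish lies flat, home against both bars (its centre within 4 mm of the ring's centre) (horizontal distance between blue_dish and seat below 0.004 m and height (world z) of blue_dish below 0.004 m), for 0.2 s.
2. the green button is pressed at least 4 mm with the dish home (all of step 1 and value of joint record_button above 0.004 m), for 0.1 s.
At the end, for the whole second after the job is handed in: The blue dish lies flat and still, its centre within 4 mm of the ring's centre; the button is released (under 2 mm); grey dish, pink dish and tubes are within 20 mm of where they stood (all of step 1 and linear speed of blue_dish below 0.01 m/s and angle between blue_dish's own z axis and vertical below 0.05 rad and value of joint record_button below 0.002 m and distance of each of grey_dish, near_tube, far_tube, pink_dish from where it was at the start of the episode below 0.02 m); the robot touches nothing.
It fails at once if the blue dish is lifted more than 10 mm off the bench (height (world z) of blue_dish above 0.01 m).
It fails at once if the blue dish is tipped (angle between blue_dish's own z axis and vertical above 0.2 rad).
It fails at once if the button is pressed before the dish is home (value of joint record_button above 0.004 m and horizontal distance between blue_dish and seat above 0.008 m).
It fails at once if the grey dish, the pink dish or a tube is moved more than 20 mm (distance of any of grey_dish, near_tube, far_tube, pink_dish from where it was at the start of the episode above 0.02 m).
It also fails if it takes over 64 s, if anything falls off the work surface, if the arm or the gripper's body presses on something with over 40 N, if the wrist force passes 120 N, or if a joint passes its speed limit or range.

## Working session

There is one attempt and no reset: what is moved stays moved. The work goes in short steps, Python scripts to look and compute and a tool call to move; the robot and the scene stay as the last step left them, time stands still between calls to the robot, and variables do not carry over. Pictures are saved under pics/ and viewed, and the job is handed in when it is done.

Besides the shell and the picture viewer there is one more tool, called after "Call:" by a JSON object that holds its "op" and its "data". servo_tool: Moves the arm, as the interface text tells. Its arguments: {"type":"object","properties":{"increments":{"type":"array","items":{"type":"object","properties":{"x":{"type":"number"},"y":{"type":"number"},"z":{"type":"number"},"ax":{"type":"number"},"ay":{"type":"number"},"az":{"type":"number"}}}},"gripper":{"type":"number"},"grip_force":{"type":"number"}},"required":["increments"]}

```bash
mkdir -p pics; ls; python3 - <<'E'
from workcell import env,cams,job
import cv2,numpy as np
s=env.get_state();print({k:np.round(v,3).tolist() for k,v in s.items()})
for n in ["scene","top","wrist"]:
    m=cams.camera_model(n);print(n,{k:np.round(v,3).tolist() for k,v in m.items()})
    cv2.imwrite(f"pics/{n}0.png",cams.get_image(n)[:,:,::-1])
E
```

```text
pics
{'time': 0.0, 'qpos': [-1.172, 0.116, 1.442, 0.0, 1.584, -0.038], 'joint_velocities': [0.001, -0.001, 0.001, 0.001, -0.001, -0.002], 'effort': [-0.001, -72.127, -62.261, 0.078, 0.024, -0.0], 'position': [0.286, -0.612, 0.404], 'tcp_rot': [-0.001, 0.976, 0.217, -0.0], 'ft_force': [0.558, 0.149, 0.075], 'ft_torque': [-0.001, -0.092, -0.042], 'width': 0.093}
scene {'fx': 483.291, 'fy': 483.291, 'cx': 327.228, 'cy': 240.616, 'D': [-0.038, 0.0, 0.0, 0.0, 0.0], 'world_to_cam': [[-0.644, -0.765, -0.001, 0.315], [-0.545, 0.46, -0.701, 0.357], [0.537, -0.451, -0.713, 0.843], [0.0, 0.0, 0.0, 1.0]]}
top {'fx': 466.441, 'fy': 466.441, 'cx': 312.797, 'cy': 244.942, 'D': [-0.036, 0.0, 0.0, 0.0, 0.0], 'world_to_cam': [[0.03, -0.999, 0.025, -0.063], [-0.992, -0.032, -0.119, 0.524], [0.12, -0.021, -0.993, 1.005], [0.0, 0.0, 0.0, 1.0]]}
wrist {'fx': 359.504, 'fy': 359.504, 'cx': 318.815, 'cy': 242.587, 'D': [0.003, 0.0, 0.0, 0.0, 0.0], 'world_to_cam': [[0.422, -0.906, -0.001, -0.675], [-0.867, -0.405, 0.289, -0.034], [-0.263, -0.121, -0.957, 0.393], [0.0, 0.0, 0.0, 1.0]]}
```

View pics/scene0.png

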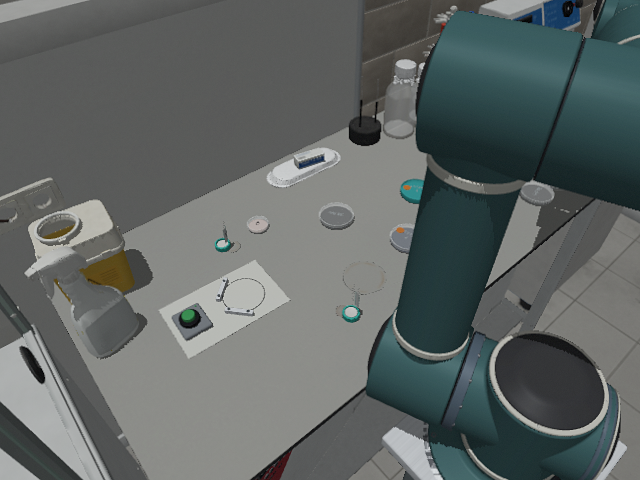

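View pics/top0.png

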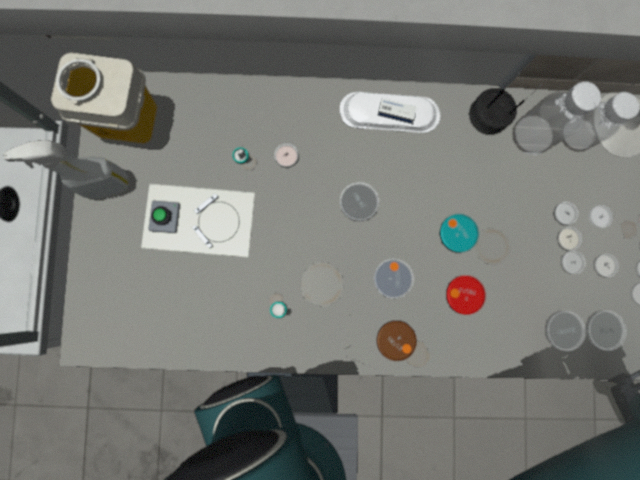

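View pics/wrist0.png

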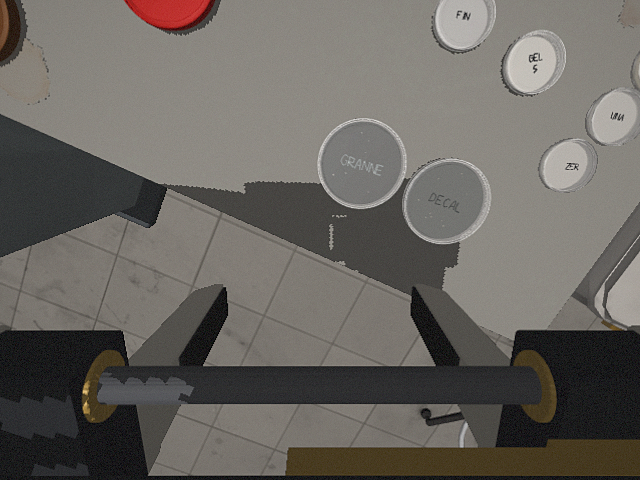

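The top view shows five similar dishes:
- Blue with an orange dot at (394,278). This is the target.
- Grey with no dot at (359,201).
- Turquoise at (459,233).
- Red at (465,295).
- Brown at (396,341).

The ring is at (218,222) and the button at (162,215). The tubes are at (279,310) and (241,156), and the pink dish is at (286,155). I'll crop the target and measure it.

```bash
cat > h.py <<'E'
import cv2,numpy as np
from workcell import env,cams,job
def mod(n):
    m=cams.camera_model(n);K=np.array([[m['fx'],0,m['cx']],[0,m['fy'],m['cy']],[0,0,1]])
    return K,np.array(m['D'],float),np.array(m['world_to_cam'])
def ray(n,uv,M=None):
    K,D,T=M or mod(n)
    p=cv2.undistortPoints(np.array([[uv]],float),K,D)[0,0]
    d=T[:3,:3].T@np.array([p[0],p[1],1]);return -T[:3,:3].T@T[:3,3],d/np.linalg.norm(d)
def onz(n,uv,z,M=None):
    c,d=ray(n,uv,M);return c+d*(z-c[2])/d[2]
def tri(n1,a,n2,b,M1=None,M2=None):
    c1,d1=ray(n1,a,M1);c2,d2=ray(n2,b,M2)
    s=np.linalg.lstsq(np.stack([d1,-d2],1),c2-c1,rcond=None)[0]
    p,q=c1+s[0]*d1,c2+s[1]*d2
    return (p+q)/2,np.linalg.norm(p-q)
def proj(n,P,M=None):
    K,D,T=M or mod(n)
    return cv2.projectPoints(np.array(P,float).reshape(-1,1,3),cv2.Rodrigues(T[:3,:3])[0],T[:3,3],K,D)[0][:,0]
E
python3 - <<'E'
from h import *
t=cv2.imread('pics/top0.png');s=cv2.imread('pics/scene0.png')
a=cv2.resize(t[170:270,130:270],None,fx=4,fy=4,interpolation=2);b=cv2.resize(t[235:325,330:450],None,fx=4,fy=4,interpolation=2)
cv2.imwrite('pics/c1.png',a);cv2.imwrite('pics/c2.png',b)
cv2.imwrite('pics/c3.png',cv2.resize(s[180:360,150:430],None,fx=2.8,fy=2.8,interpolation=2))
for nm,im in(('top',t),('scene',s)):
    h=cv2.cvtColor(im,cv2.COLOR_BGR2HSV)
    for c,lo,hi in(('green',(45,120,60),(75,255,255)),('orange',(5,150,120),(18,255,255)),('teal',(76,90,60),(95,255,255)),('bluegrey',(100,45,90),(125,160,255)),('pink',(0,15,150),(12,90,255))):
        m=cv2.inRange(h,lo,hi);n,_,st,ce=cv2.connectedComponentsWithStats(m)
        print(nm,c,[(st[i,4],*np.round(ce[i],1)) for i in range(1,n) if st[i,4]>15][:12])
for nm,uv in dict(blue=(394,278),grey=(359,201),ntube=(279,310),ftube=(241,156),pink=(286,155),ring=(218,222),btn=(162,215)).items(): print(nm,onz('top',uv,.0).round(3))
E
```

```text
top green [(np.int32(140), np.float64(159.2), np.float64(214.2))]
top orange [(np.int32(40), np.float64(452.2), np.float64(223.1)), (np.int32(43), np.float64(393.9), np.float64(266.1)), (np.int32(90), np.float64(454.5), np.float64(293.0)), (np.int32(94), np.float64(406.3), np.float64(348.1))]
top teal [(np.int32(95), np.float64(241.0), np.float64(155.2)), (np.int32(1078), np.float64(459.1), np.float64(233.4)), (np.int32(94), np.float64(278.1), np.float64(309.5)), (np.int32(169), np.float64(258.9), np.float64(392.4)), (np.int32(503), np.float64(208.3), np.float64(420.5)), (np.int32(731), np.float64(620.0), np.float64(469.9)), (np.int32(485), np.float64(268.2), np.float64(472.5))]
top bluegrey []
top pink [(np.int32(306), np.float64(285.8), np.float64(155.6))]
scene green [(np.int32(141), np.float64(187.8), np.float64(315.3))]
scene orange [(np.int32(18), np.float64(406.5), np.float64(187.2)), (np.int32(28), np.float64(399.9), np.float64(229.8))]
scene teal [(np.int32(3362), np.float64(615.1), np.float64(43.2)), (np.int32(10941), np.float64(498.3), np.float64(75.2)), (np.int32(4128), n
[... 254 characters left out ...]
 (np.int32(29), np.float64(457.8), np.float64(228.7)), (np.int32(111), np.float64(222.2), np.float64(245.5)), (np.int32(19), np.float64(441.5), np.float64(240.2)), (np.int32(48), np.float64(451.2), np.float64(249.5)), (np.int32(35), np.float64(436.2), np.float64(261.8))]
scene bluegrey [(np.int32(734), np.float64(467.4), np.float64(370.5)), (np.int32(243), np.float64(604.2), np.float64(427.3)), (np.int32(88), np.float64(611.9), np.float64(428.7))]
scene pink [(np.int32(152), np.float64(257.6), np.float64(224.5))]
blue [ 0.459 -0.236  0.   ]
grey [ 0.636 -0.152  0.   ]
ntube [0.379 0.024 0.   ]
ftube [0.733 0.127 0.   ]
pink [0.74  0.021 0.   ]
ring [0.575 0.172 0.   ]
btn [0.587 0.301 0.   ]
```

View pics/c1.png

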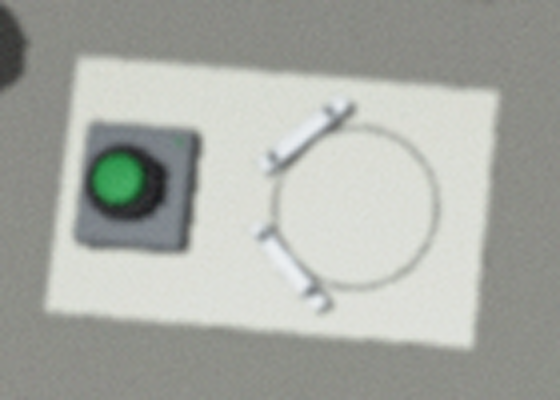

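View pics/c2.png

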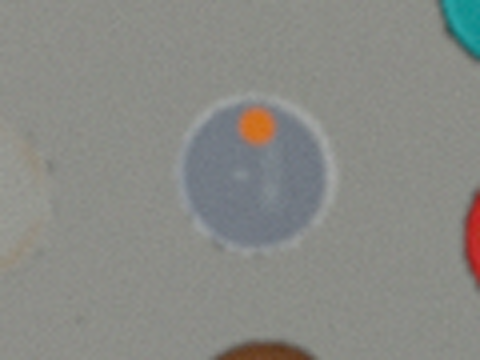

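View pics/c3.png

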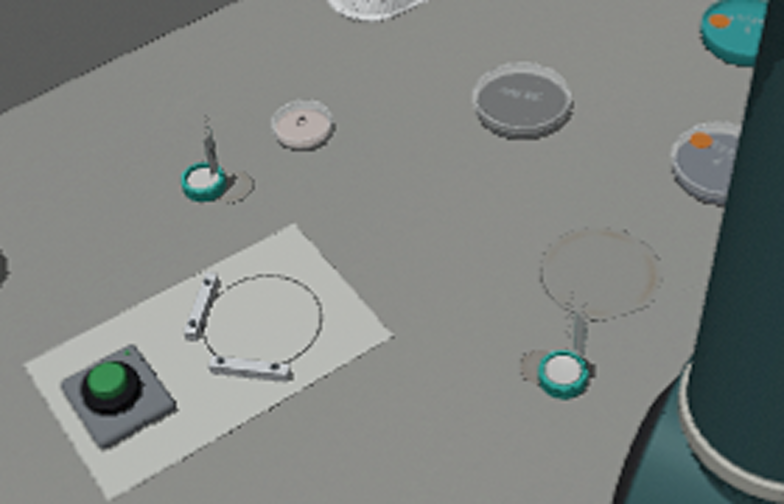

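```bash
python3 - <<'E'
from h import *
t=cv2.imread('pics/top0.png');s=cv2.imread('pics/scene0.png')
def fit(P):
    A=np.c_[2*P,np.ones(len(P))];x=np.linalg.lstsq(A,(P**2).sum(1),rcond=None)[0];return x[:2],np.sqrt(x[2]+x[:2]@x[:2])
res={}
for nm,im,c0,sc in(('top',t,(219,222),1),('scene',s,(244,294),1)):
    M=mod(nm);g=cv2.cvtColor(im,6)
    bh=cv2.morphologyEx(g,cv2.MORPH_BLACKHAT,np.ones((7,7)))
    w=onz(nm,c0,0,M)[:2]
    ys,xs=np.nonzero(bh>18);P=np.array([onz(nm,(x,y),0,M)[:2] for x,y in zip(xs,ys) if abs(x-c0[0])<40 and abs(y-c0[1])<40])
    for it in range(6):
        r=np.linalg.norm(P-w,axis=1);k=abs(r-.045)<(.008 if it<2 else .003);w,R=fit(P[k])
    print(nm,'ring',w.round(4),R.round(4),k.sum())
p,e=tri('top',(159.2,214.2),'scene',(187.8,315.3));print('button',p.round(4),e.round(4))
p,e=tri('top',(393.9,266.1),'scene',(399.9,229.8));print('dot',p.round(4),e.round(4))
# dish outline top: rim brighter; edges fit at z .017
def dish(nm,im,c0,z,R0=.045):
    M=mod(nm);g=cv2.GaussianBlur(cv2.cvtColor(im,6),(0,0),.8)
    w=onz(nm,c0,z,M)[:2]
    for it in range(4):
        P=[]
        for a in np.linspace(0,6.283,120,endpoint=False):
            rr=np.arange(R0-.008,R0+.008,.0003);d=np.array([np.cos(a),np.sin(a)])
            px=proj(nm,np.c_[w+rr[:,None]*d,np.full(len(rr),z)],M).astype(np.float32)
            v=cv2.remap(g.astype(np.float32),px[None,:,0],px[None,:,1],1)[0]
            P.append(w+rr[np.argmin(np.gradient(v))]*d) # bright rim -> darker outside
        P=np.array(P)
        c,R=fit(P)
        for _ in range(5):
            r=np.linalg.norm(P-c,axis=1);k=abs(r-R)<max(.001,np.median(abs(r-R))*2);c,R=fit(P[k])
        w=c
    return w,R,k.sum()
for n,c in(('blue',(394,278)),('grey',(359,201))): print(n,dish('top',t,c,.015))
# station axis: mat corners in top; 
h=cv2.cvtColor(t,cv2.COLOR_BGR2HSV);m=cv2.inRange(t,(185,185,185),(255,255,255));
n,l,st,ce=cv2.connectedComponentsWithStats(m);i=l[200,190];
mm=cv2.morphologyEx((l==i).astype(np.uint8),3,np.ones((25,25)));cs=max(cv2.findContours(mm,0,1)[0],key=cv2.contourArea)
W=np.array([onz('top',q[0],0)[:2] for q in cs],np.float32);r=cv2.minAreaRect(W);print('mat',r, cv2.boxPoints(r).round(3).tolist())
for nm,a,b in(('ntube',(278.1,309.5),None),('ftube',(241,155.2),None),('pink',(285.8,155.6),None)): print(nm,onz('top',a,.01).round(4))
E
```

```text
top ring [0.5765 0.1704] 0.0459 227
scene ring [0.5788 0.1688] 0.0466 115
button [0.5836 0.2984 0.0304] 0.0002
dot [ 0.4847 -0.2316  0.0189] 0.0005
blue (array([ 0.45853774, -0.23162317]), np.float64(0.04655258861287116), np.int64(96))
grey (array([ 0.63401301, -0.15010598]), np.float64(0.0455778769752413), np.int64(87))
mat ((0.5786629915237427, 0.21830031275749207), (0.2444729208946228, 0.14933831989765167), 87.0547103881836) [[0.49799999594688416, 0.10000000149011612], [0.6470000147819519, 0.09200000017881393], [0.6600000262260437, 0.3370000123977661], [0.5099999904632568, 0.3440000116825104]]
ntube [0.3803 0.0256 0.01  ]
ftube [0.7322 0.1253 0.01  ]
pink [0.735  0.0214 0.01  ]
```

```bash
cat > go.py <<'E'
import sys
from h import *
from scipy.spatial.transform import Rotation as R
def go(x,y,z,ang):
    s=env.get_state();q=np.array(s['tcp_rot']);Rm=R.from_quat(q[[1,2,3,0]])
    c,n=np.cos(np.radians(ang)),np.sin(np.radians(ang))
    Rt=R.from_matrix(np.array([[c,n,0],[n,-c,0],[0,0,-1]]))
    sh=Rm.inv().apply(np.array([x,y,z])-s['position'])*100
    rv=(Rm.inv()*Rt).as_rotvec(degrees=True)
    print('t',round(s['time'],2),'pos',np.round(s['position'],4),'shift cm',sh.round(2),'rot',rv.round(2),'F',np.round(s['ft_force'],1),'w',round(s['width'],4))
if __name__=='__main__': go(*map(float,sys.argv[1:]))
E
python3 go.py .4345 -.292 .30 68.3
```

```text
t 0.15 pos [ 0.2856 -0.6116  0.4042] shift cm [ 27.02 -22.65  10.44] rot [-5.000e-02 -2.000e-02 -4.327e+01] F [-0.   0.4  0.2] w 0.0931
```

Call:
{"op": "servo_tool", "data": {"increments": [{"x": 27.0,"y": -22.7,"z": 10.4,"az": -43.3},{"x": 27.0,"y": -22.7,"z": 10.4,"az": -43.3},{"x": 27.0,"y": -22.7,"z": 10.4,"az": -43.3},{"x": 27.0,"y": -22.7,"z": 10.4,"az": -43.3},{"x": 27.0,"y": -22.7,"z": 10.4,"az": -43.3},{"x": 27.0,"y": -22.7,"z": 10.4,"az": -43.3},{"x": 27.0,"y": -22.7,"z": 10.4,"az": -43.3},{"x": 27.0,"y": -22.7,"z": 10.4,"az": -43.3},{"x": 27.0,"y": -22.7,"z": 10.4,"az": -43.3},{"x": 27.0,"y": -22.7,"z": 10.4,"az": -43.3},{"x": 27.0,"y": -22.7,"z": 10.4,"az": -43.3},{"x": 27.0,"y": -22.7,"z": 10.4,"az": -43.3}], "gripper": 4.0, "grip_force": 20}}

```text
invalid input
```

```bash
python3 - <<'E'
from h import *
M=mod('wrist');w=cams.get_image('wrist')[:,:,::-1];np.save('w1.npy',np.array([0]))
cv2.imwrite('pics/w1.png',w);cv2.imwrite('pics/t1.png',cams.get_image('top')[:,:,::-1])
print(proj('wrist',[[.4585,-.2316,.015],[.577,.1697,0]],M), proj('wrist',[[.4847,-.2316,.017]],M))
h=cv2.cvtColor(w,cv2.COLOR_BGR2HSV);m=cv2.inRange(h,(5,150,120),(18,255,255));n,_,st,ce=cv2.connectedComponentsWithStats(m)
for i in range(1,n):
    if st[i,4]>60: print(st[i,4],ce[i],onz('wrist',ce[i],.017,M), tri('wrist',ce[i],'top',(393.9,266.1),M))
E
python3 go.py .4345 -.292 .195 68.3
```

```text
[[ -24.6846004  -180.28141801]
 [-682.1846814  -790.16369994]] [[ -21.43723473 -223.0697174 ]]
t 0.25 pos [ 0.2855 -0.6117  0.4044] shift cm [ 27.02 -22.65  20.95] rot [-3.000e-02 -1.000e-02 -4.328e+01] F [0.1 1.  0.2] w 0.093
```

View pics/w1.png

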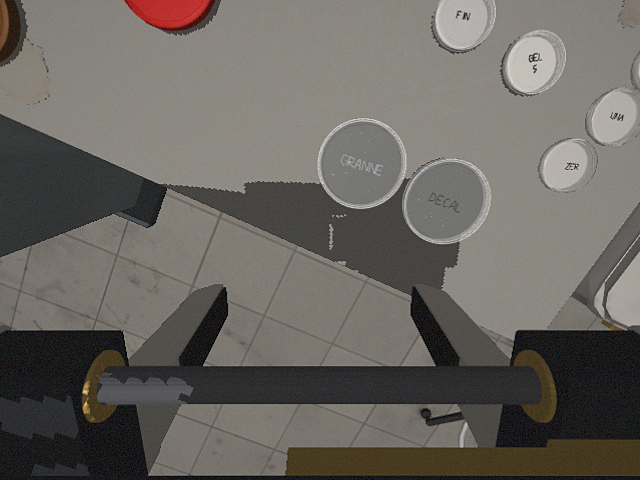

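The move was refused as invalid input, so the arm hasn't moved. I'll resend it with all six fields in each row.

Call:
{"op": "servo_tool", "data": {"increments": [{"x": 27,"y": -22.7,"z": 10.4,"ax": 0,"ay": 0,"az": -43.3},{"x": 27,"y": -22.7,"z": 10.4,"ax": 0,"ay": 0,"az": -43.3},{"x": 27,"y": -22.7,"z": 10.4,"ax": 0,"ay": 0,"az": -43.3},{"x": 27,"y": -22.7,"z": 10.4,"ax": 0,"ay": 0,"az": -43.3},{"x": 27,"y": -22.7,"z": 10.4,"ax": 0,"ay": 0,"az": -43.3},{"x": 27,"y": -22.7,"z": 10.4,"ax": 0,"ay": 0,"az": -43.3},{"x": 27,"y": -22.7,"z": 10.4,"ax": 0,"ay": 0,"az": -43.3},{"x": 27,"y": -22.7,"z": 10.4,"ax": 0,"ay": 0,"az": -43.3},{"x": 27,"y": -22.7,"z": 10.4,"ax": 0,"ay": 0,"az": -43.3},{"x": 27,"y": -22.7,"z": 10.4,"ax": 0,"ay": 0,"az": -43.3},{"x": 27,"y": -22.7,"z": 10.4,"ax": 0,"ay": 0,"az": -43.3},{"x": 27,"y": -22.7,"z": 10.4,"ax": 0,"ay": 0,"az": -43.3}], "gripper": 4.0, "grip_force": 20}}

```text
time: 1.25
position: [0.4341, -0.292, 0.3009]
tcp_rot: [0.0, 0.827, 0.562, 0.0]
ft_force: [0.8, -0.3, 0.7]
width: 0.0401
```

```bash
python3 - <<'E'
from h import *
M=mod('wrist');w=cams.get_image('wrist')[:,:,::-1]
cv2.imwrite('pics/w2.png',w)
print(proj('wrist',[[.4585,-.2316,.015],[.577,.1697,0]],M), proj('wrist',[[.4847,-.2316,.017]],M))
h=cv2.cvtColor(w,cv2.COLOR_BGR2HSV);m=cv2.inRange(h,(5,150,120),(18,255,255));n,_,st,ce=cv2.connectedComponentsWithStats(m)
for i in range(1,n):
    if st[i,4]>60: print(st[i,4],ce[i],onz('wrist',ce[i],.017,M), tri('wrist',ce[i],'top',(393.9,266.1),M))
E
python3 go.py .4345 -.292 .193 68.3
```

```text
[[ 319.36783796  156.02022211]
 [ 227.7911911  -881.39819612]] [[353.68615793 142.17249593]]
627 [353.03508772 143.59489633] [ 0.48393636 -0.23234338  0.017     ] (array([ 0.48473694, -0.23252235,  0.01359911]), np.float64(0.0010830199883447096))
5159 [160.70653227 227.42275635] [ 0.32702882 -0.23609261  0.017     ] (array([ 0.46150496, -0.2005936 ,  0.26700034]), np.float64(0.036357051268210774))
484 [537.72520661 259.21280992] [ 0.58778203 -0.36723903  0.017     ] (array([ 0.45078525, -0.18033903,  0.32860941]), np.float64(0.027197979171725752))
t 1.3 pos [ 0.434  -0.2924  0.301 ] shift cm [ 0.06  0.03 10.8 ] rot [ 0.01  0.   -0.  ] F [-0.5 -0.8  0.3] w 0.04
```

View pics/w2.png

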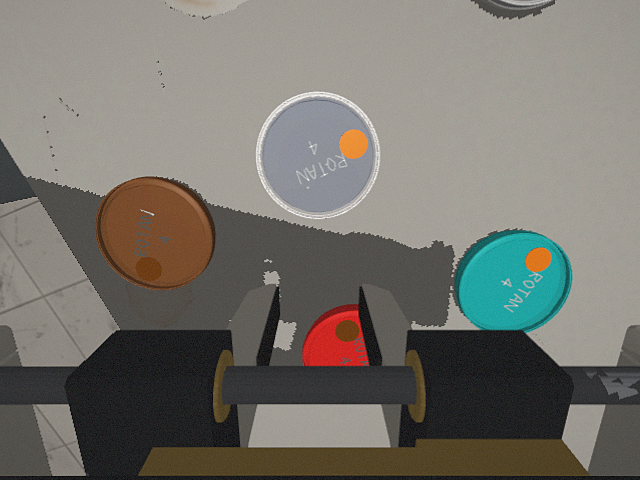

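The wrist view shows the blue dish with its dot, centred at (318,155), which matches the predicted pixel. The jaws are aligned behind it and the red dish is clear of the descent. Descending.

Call:
{"op": "servo_tool", "data": {"increments": [{"x": 0,"y": 0,"z": 3,"ax": 0,"ay": 0,"az": 0},{"x": 0,"y": 0,"z": 6,"ax": 0,"ay": 0,"az": 0},{"x": 0,"y": 0,"z": 8.5,"ax": 0,"ay": 0,"az": 0},{"x": 0,"y": 0,"z": 10,"ax": 0,"ay": 0,"az": 0},{"x": 0,"y": 0,"z": 10.8,"ax": 0,"ay": 0,"az": 0},{"x": 0,"y": 0,"z": 10.8,"ax": 0,"ay": 0,"az": 0},{"x": 0,"y": 0,"z": 10.8,"ax": 0,"ay": 0,"az": 0}]}}

```text
time: 1.88
position: [0.4339, -0.2932, 0.1937]
tcp_rot: [0.0, 0.828, 0.561, 0.0]
ft_force: [-0.1, -0.2, 0.2]
width: 0.04
```

```bash
python3 - <<'E'
from h import *
cv2.imwrite('pics/w3.png',cams.get_image('wrist')[:,:,::-1])
E
python3 go.py .554 .008 .193 68.3
```

```text
t 1.93 pos [ 0.4341 -0.2931  0.1943] shift cm [ 3.241e+01 -2.000e-02  1.200e-01] rot [ 0.09  0.02 -0.05] F [-0.5  1.1  0.5] w 0.0397
```

View pics/w3.png

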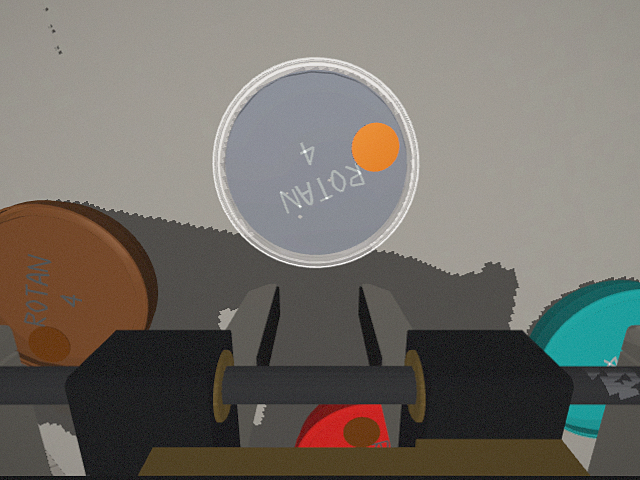

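The fingertips straddle the near rim at (318,267), centred on it with a small gap. I'll push the first stretch slowly.

Call:
{"op": "servo_tool", "data": {"increments": [{"x": 0.7,"y": 0,"z": 0.1,"ax": 0,"ay": 0,"az": 0},{"x": 1.4,"y": 0,"z": 0.1,"ax": 0,"ay": 0,"az": 0},{"x": 2.1,"y": 0,"z": 0.1,"ax": 0,"ay": 0,"az": 0},{"x": 2.8,"y": 0,"z": 0.1,"ax": 0,"ay": 0,"az": 0},{"x": 3.5,"y": 0,"z": 0.1,"ax": 0,"ay": 0,"az": 0},{"x": 4.2,"y": 0,"z": 0.1,"ax": 0,"ay": 0,"az": 0},{"x": 4.9,"y": 0,"z": 0.1,"ax": 0,"ay": 0,"az": 0},{"x": 5.6,"y": 0,"z": 0.1,"ax": 0,"ay": 0,"az": 0},{"x": 6.3,"y": 0,"z": 0.1,"ax": 0,"ay": 0,"az": 0},{"x": 7.0,"y": 0,"z": 0.1,"ax": 0,"ay": 0,"az": 0},{"x": 7.7,"y": 0,"z": 0.1,"ax": 0,"ay": 0,"az": 0},{"x": 8.4,"y": 0,"z": 0.1,"ax": 0,"ay": 0,"az": 0}]}}

```text
time: 2.93
position: [0.4655, -0.2145, 0.1933]
tcp_rot: [0.001, 0.828, 0.561, 0.0]
ft_force: [-0.4, -0.9, 0.5]
width: 0.04
```

```bash
python3 - <<'E'
from h import *
cv2.imwrite('pics/w4.png',cams.get_image('wrist')[:,:,::-1])
cv2.imwrite('pics/t4.png',cams.get_image('top')[:,:,::-1])
E
python3 go.py .554 .008 .193 68.3
```

```text
t 3.03 pos [ 0.4656 -0.2143  0.1932] shift cm [ 2.392e+01 -0.000e+00  2.000e-02] rot [0.08 0.01 0.  ] F [-0.3 -0.2 -0.3] w 0.0399
```

View pics/w4.png

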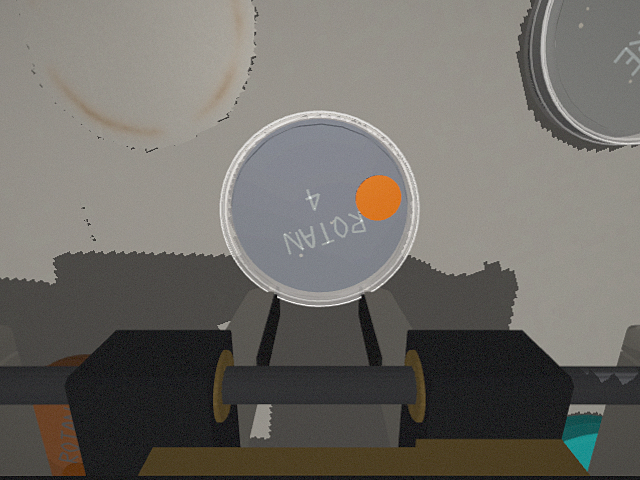

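View pics/t4.png

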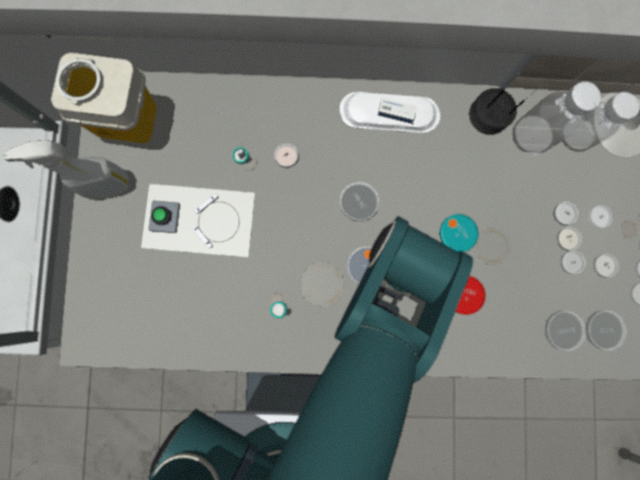

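The dish sits in the cradle of the two fingers, centred at (319,208). Continuing along the same line.

Call:
{"op": "servo_tool", "data": {"increments": [{"x": 0.8,"y": 0,"z": 0,"ax": 0,"ay": 0,"az": 0},{"x": 1.7,"y": 0,"z": 0,"ax": 0,"ay": 0,"az": 0},{"x": 2.7,"y": 0,"z": 0,"ax": 0,"ay": 0,"az": 0},{"x": 3.7,"y": 0,"z": 0,"ax": 0,"ay": 0,"az": 0},{"x": 4.7,"y": 0,"z": 0,"ax": 0,"ay": 0,"az": 0},{"x": 5.7,"y": 0,"z": 0,"ax": 0,"ay": 0,"az": 0},{"x": 6.7,"y": 0,"z": 0,"ax": 0,"ay": 0,"az": 0},{"x": 7.7,"y": 0,"z": 0,"ax": 0,"ay": 0,"az": 0},{"x": 8.7,"y": 0,"z": 0,"ax": 0,"ay": 0,"az": 0},{"x": 9.7,"y": 0,"z": 0,"ax": 0,"ay": 0,"az": 0},{"x": 10.7,"y": 0,"z": 0,"ax": 0,"ay": 0,"az": 0},{"x": 11.7,"y": 0,"z": 0,"ax": 0,"ay": 0,"az": 0}]}}

```text
time: 4.03
position: [0.5092, -0.1046, 0.1932]
tcp_rot: [0.001, 0.828, 0.561, 0.0]
ft_force: [0.5, -0.3, 0.0]
width: 0.0401
```

```bash
python3 - <<'E'
from h import *
cv2.imwrite('pics/w5.png',cams.get_image('wrist')[:,:,::-1])
E
python3 go.py .554 .008 .193 68.3
```

```text
t 4.08 pos [ 0.5096 -0.1036  0.1932] shift cm [12.02  0.    0.02] rot [ 0.09 -0.02  0.02] F [-0.6  1.4  0.9] w 0.0398
```

View pics/w5.png

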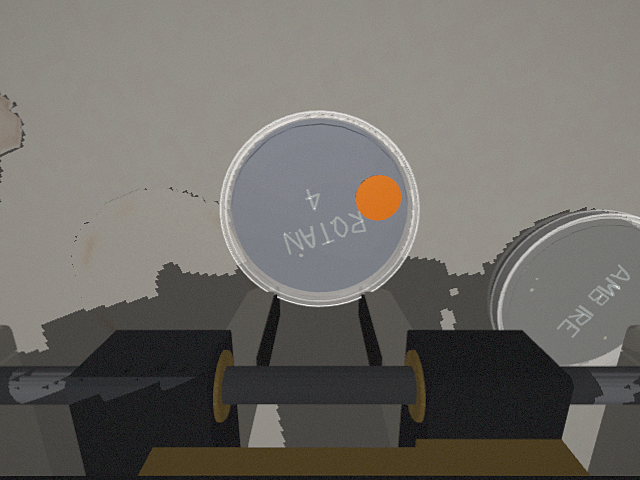

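The dish is still cradled at (319,208), and the grey dish is clear on the right at x≥490. Pushing on.

Call:
{"op": "servo_tool", "data": {"increments": [{"x": 0.8,"y": 0,"z": 0,"ax": 0,"ay": 0,"az": 0},{"x": 1.8,"y": 0,"z": 0,"ax": 0,"ay": 0,"az": 0},{"x": 2.8,"y": 0,"z": 0,"ax": 0,"ay": 0,"az": 0},{"x": 3.8,"y": 0,"z": 0,"ax": 0,"ay": 0,"az": 0},{"x": 4.8,"y": 0,"z": 0,"ax": 0,"ay": 0,"az": 0},{"x": 5.8,"y": 0,"z": 0,"ax": 0,"ay": 0,"az": 0},{"x": 6.8,"y": 0,"z": 0,"ax": 0,"ay": 0,"az": 0},{"x": 7.8,"y": 0,"z": 0,"ax": 0,"ay": 0,"az": 0},{"x": 8.8,"y": 0,"z": 0,"ax": 0,"ay": 0,"az": 0},{"x": 9.8,"y": 0,"z": 0,"ax": 0,"ay": 0,"az": 0},{"x": 10.8,"y": 0,"z": 0,"ax": 0,"ay": 0,"az": 0},{"x": 11.4,"y": 0,"z": 0,"ax": 0,"ay": 0,"az": 0}]}}

```text
time: 5.08
position: [0.5521, 0.0034, 0.1933]
tcp_rot: [0.001, 0.827, 0.562, 0.001]
ft_force: [0.1, 0.3, -0.3]
width: 0.0399
```

```bash
python3 - <<'E'
from h import *
M=mod('wrist');p=onz('wrist',(319.5,208),.016,M);print('dish',p)
cv2.imwrite('pics/w6.png',cams.get_image('wrist')[:,:,::-1])
cv2.imwrite('pics/t6.png',cams.get_image('top')[:,:,::-1])
cv2.imwrite('pics/s6.png',cams.get_image('scene')[:,:,::-1])
E
python3 go.py .5675 -.003 .193 86.9
```

```text
dish [0.57066231 0.04857399 0.016     ]
t 5.23 pos [0.5518 0.0027 0.1932] shift cm [0.05 1.67 0.02] rot [  0.08   0.   -18.53] F [-0.9  0.2 -0.5] w 0.0399
```

View pics/w6.png

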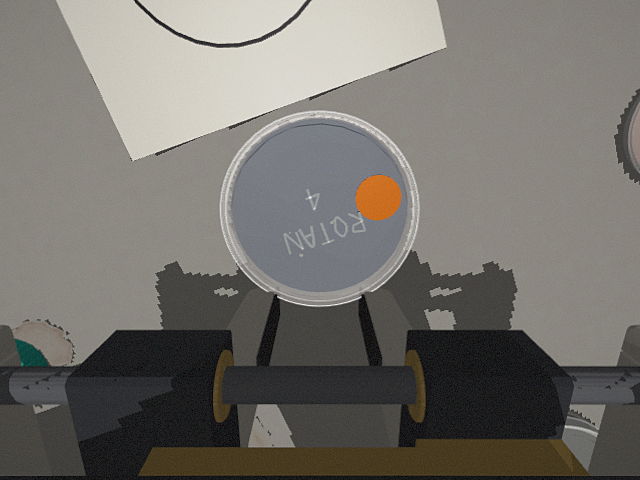

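View pics/t6.png

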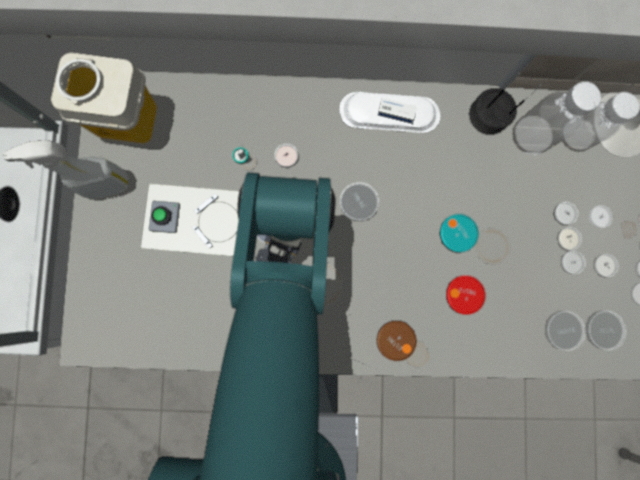

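View pics/s6.png

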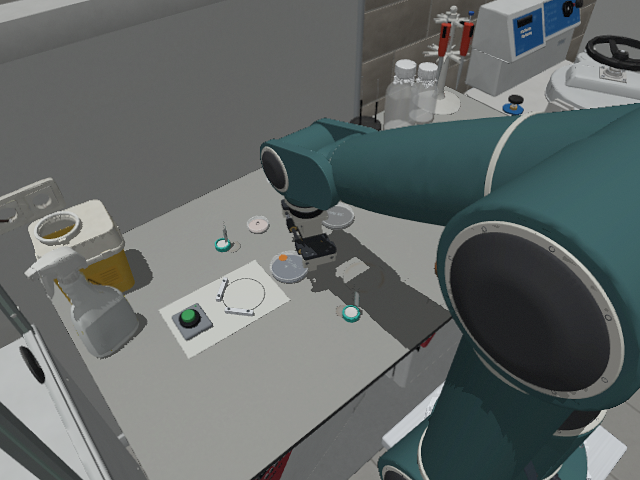

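```bash
python3 go.py .5672 -.016 .193 86.9
```

```text
t 5.23 pos [0.5518 0.0027 0.1932] shift cm [-1.17  2.12  0.02] rot [  0.08   0.   -18.53] F [-0.9  0.2 -0.5] w 0.0399
```

Call:
{"op": "servo_tool", "data": {"increments": [{"x": -1.2,"y": 0,"z": 0,"ax": 0,"ay": 0,"az": 0},{"x": -2.2,"y": 0,"z": 0,"ax": 0,"ay": 0,"az": 0},{"x": -2.2,"y": 0.7,"z": 0,"ax": 0,"ay": 0,"az": -6},{"x": -1.8,"y": 1.4,"z": 0,"ax": 0,"ay": 0,"az": -12},{"x": -1.4,"y": 2.1,"z": 0,"ax": 0,"ay": 0,"az": -18.5},{"x": -1.2,"y": 2.1,"z": 0,"ax": 0,"ay": 0,"az": -18.5},{"x": -1.2,"y": 2.1,"z": 0,"ax": 0,"ay": 0,"az": -18.5},{"x": -1.2,"y": 2.1,"z": 0,"ax": 0,"ay": 0,"az": -18.5}]}}

```text
time: 5.9
position: [0.5664, -0.0168, 0.1931]
tcp_rot: [0.0, 0.728, 0.686, 0.0]
ft_force: [0.4, 0.3, -1.2]
width: 0.0398
```

```bash
python3 - <<'E'
from h import *
M=mod('wrist');w=cams.get_image('wrist')[:,:,::-1]
cv2.imwrite('pics/w7.png',w)
print(proj('wrist',[[.5707,.0486,.016],[.577,.1697,0]],M))
ring=None
g=cv2.cvtColor(w,6);bh=cv2.morphologyEx(g,cv2.MORPH_BLACKHAT,np.ones((9,9)))
ys,xs=np.nonzero((bh>50)[:200]);P=np.array([onz('wrist',(x,y),0,M)[:2] for x,y in zip(xs,ys)])
c=np.array([.577,.1697])
for _ in range(8):
    r=np.linalg.norm(P-c,axis=1);k=abs(r-.0455)<.004;Q=P[k];A=np.c_[2*Q,np.ones(len(Q))];x=np.linalg.lstsq(A,(Q**2).sum(1),rcond=None)[0];c=x[:2];
print('ring',c,k.sum(),np.sqrt(x[2]+c@c),Q.min(0),Q.max(0))
E
python3 go.py .5746 .1214 .193 86.9
```

```text
[[ 319.67420054  169.71148799]
 [ 317.3057751  -162.19908317]]
t 5.95 pos [ 0.5664 -0.0167  0.1931] shift cm [1.383e+01 2.000e-02 1.000e-02] rot [ 0.06  0.02 -0.24] F [-0.   0.4  0.1] w 0.0399Traceback (most recent call last):
  File "<stdin>", line 11, in <module>
    return umr_minimum(a, axis, None, out, keepdims, initial, where)
ValueError: zero-size array to reduction operation minimum which has no identity
```

View pics/w7.png

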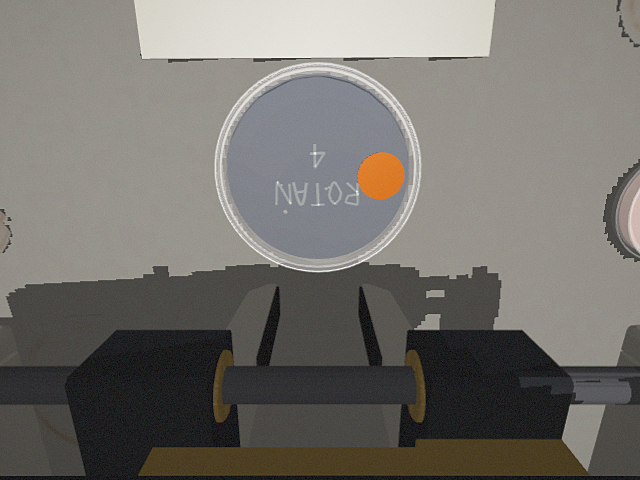

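The dish at (318,167) is centred on the mat (edges at 134 and 492) and in line with the station axis. I'll push to about 2 cm short of home, then look.

Call:
{"op": "servo_tool", "data": {"increments": [{"x": 0.8,"y": 0,"z": 0,"ax": 0,"ay": 0,"az": 0},{"x": 1.6,"y": 0,"z": 0,"ax": 0,"ay": 0,"az": 0},{"x": 2.6,"y": 0,"z": 0,"ax": 0,"ay": 0,"az": 0},{"x": 3.6,"y": 0,"z": 0,"ax": 0,"ay": 0,"az": 0},{"x": 4.6,"y": 0,"z": 0,"ax": 0,"ay": 0,"az": 0},{"x": 5.6,"y": 0,"z": 0,"ax": 0,"ay": 0,"az": 0},{"x": 6.6,"y": 0,"z": 0,"ax": 0,"ay": 0,"az": 0},{"x": 7.6,"y": 0,"z": 0,"ax": 0,"ay": 0,"az": 0},{"x": 8.6,"y": 0,"z": 0,"ax": 0,"ay": 0,"az": 0},{"x": 9.6,"y": 0,"z": 0,"ax": 0,"ay": 0,"az": 0},{"x": 10.6,"y": 0,"z": 0,"ax": 0,"ay": 0,"az": 0},{"x": 11.6,"y": 0,"z": 0,"ax": 0,"ay": 0,"az": 0}]}}

```text
time: 6.95
position: [0.5732, 0.1002, 0.1931]
tcp_rot: [0.001, 0.727, 0.686, 0.0]
ft_force: [-0.8, -1.2, 0.4]
width: 0.0399
```

```bash
python3 - <<'E'
from h import *
M=mod('wrist');w=cams.get_image('wrist')[:,:,::-1]
cv2.imwrite('pics/w8.png',w)
print('dish',onz('wrist',(319.5,208),.016,M), proj('wrist',[[.577,.1697,0]],M))
g=cv2.cvtColor(w,6);bh=cv2.morphologyEx(g,cv2.MORPH_BLACKHAT,np.ones((11,11)))
ys,xs=np.nonzero((bh>50)[:200]);P=np.array([onz('wrist',(x,y),0,M)[:2] for x,y in zip(xs,ys)])
c=np.array([.577,.1697])
for _ in range(8):
    r=np.linalg.norm(P-c,axis=1);k=abs(r-.0455)<.004;Q=P[k];A=np.c_[2*Q,np.ones(len(Q))];x=np.linalg.lstsq(A,(Q**2).sum(1),rcond=None)[0];c=x[:2];print(c,len(Q),np.sqrt(x[2]+c@c))
E
python3 go.py .5746 .1214 .193 86.9
```

```text
dish [0.5764082  0.14875984 0.016     ] [[318.07915426 157.59727262]]
[0.57572046 0.16995014] 2331 0.04717215305752656
[0.57528351 0.17013959] 2508 0.04716073375006069
[0.57515121 0.17025953] 2566 0.04713313844282326
[0.57510704 0.17029639] 2593 0.04713833163567452
[0.5750945  0.17031853] 2605 0.047136017591456664
[0.57509031 0.17032673] 2607 0.047132907543109885
[0.57509127 0.1703292 ] 2608 0.047132325852570225
[0.57509295 0.17032788] 2609 0.047134042345447526
t 7.0 pos [0.5732 0.1013 0.1931] shift cm [2.01 0.02 0.01] rot [ 0.06 -0.01 -0.21] F [-0.5  2.1 -0.3] w 0.0395
```

View pics/w8.png

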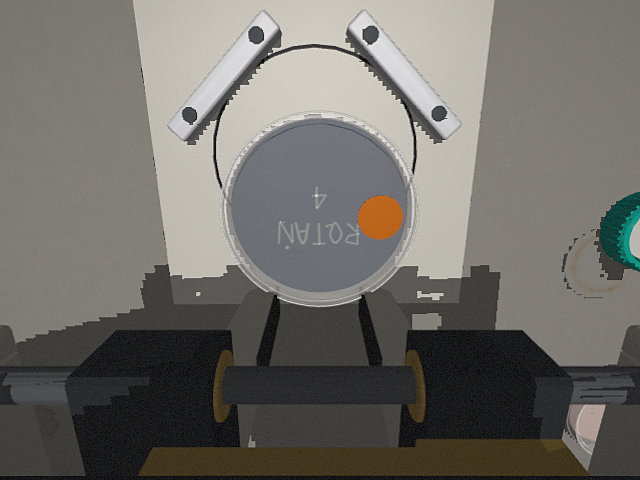

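The ring (x≈315) is about 1–2 mm left of the dish centre (x≈319). The V stop lies straight ahead, so I'll make the final approach slowly with a small left correction.

Call:
{"op": "servo_tool", "data": {"increments": [{"x": 0.3,"y": -0.05,"z": 0,"ax": 0,"ay": 0,"az": 0},{"x": 0.6,"y": -0.1,"z": 0,"ax": 0,"ay": 0,"az": 0},{"x": 0.9,"y": -0.1,"z": 0,"ax": 0,"ay": 0,"az": 0},{"x": 1.2,"y": -0.1,"z": 0,"ax": 0,"ay": 0,"az": 0},{"x": 1.5,"y": -0.1,"z": 0,"ax": 0,"ay": 0,"az": 0},{"x": 1.7,"y": -0.1,"z": 0,"ax": 0,"ay": 0,"az": 0},{"x": 1.9,"y": -0.1,"z": 0,"ax": 0,"ay": 0,"az": 0},{"x": 2.0,"y": -0.1,"z": 0,"ax": 0,"ay": 0,"az": 0}]}}

```text
time: 7.67
position: [0.5734, 0.1215, 0.1931]
tcp_rot: [0.0, 0.727, 0.686, 0.0]
ft_force: [-0.3, -1.6, -1.1]
width: 0.0403
```

```bash
python3 - <<'E'
from h import *
M=mod('wrist');w=cams.get_image('wrist')[:,:,::-1]
cv2.imwrite('pics/w9.png',w)
print('dish',onz('wrist',(319.5,208),.016,M))
E
python3 go.py .5746 .1214 .193 86.9
```

```text
dish [0.57662849 0.17019258 0.016     ]
t 7.72 pos [0.5734 0.1216 0.1931] shift cm [-0.01  0.12  0.01] rot [ 0.07 -0.01 -0.21] F [ 0.6 -0.7 -0.2] w 0.0398
```

View pics/w9.png

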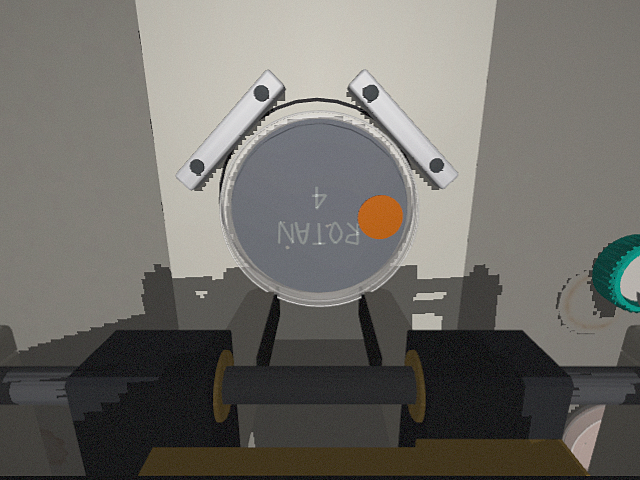

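There's no contact force yet, and a sliver of ring still shows ahead of the rim. I'll creep forward until the force rises.

Call:
{"op": "servo_tool", "data": {"increments": [{"x": 0.1,"y": 0,"z": 0,"ax": 0,"ay": 0,"az": 0},{"x": 0.2,"y": 0,"z": 0,"ax": 0,"ay": 0,"az": 0},{"x": 0.2,"y": 0,"z": 0,"ax": 0,"ay": 0,"az": 0}]}}

```text
time: 7.97
position: [0.5735, 0.1236, 0.1931]
tcp_rot: [0.0, 0.727, 0.686, 0.0]
ft_force: [-0.0, 0.1, 0.5]
width: 0.0398
```

Call:
{"op": "servo_tool", "data": {"increments": [{"x": 0.1,"y": 0,"z": 0,"ax": 0,"ay": 0,"az": 0},{"x": 0.2,"y": 0,"z": 0,"ax": 0,"ay": 0,"az": 0},{"x": 0.2,"y": 0,"z": 0,"ax": 0,"ay": 0,"az": 0}]}}

```text
time: 8.22
position: [0.5736, 0.1253, 0.193]
tcp_rot: [0.001, 0.727, 0.686, -0.0]
ft_force: [-2.3, -6.5, 1.9]
width: 0.04
```

Call:
{"op": "servo_tool", "data": {"increments": [{"x": 0.1,"y": 0,"z": 0,"ax": 0,"ay": 0,"az": 0},{"x": 0.1,"y": 0,"z": 0,"ax": 0,"ay": 0,"az": 0},{"x": 0.1,"y": 0,"z": 0,"ax": 0,"ay": 0,"az": 0}]}}

```text
time: 8.47
position: [0.5735, 0.1258, 0.193]
tcp_rot: [0.001, 0.727, 0.686, -0.001]
ft_force: [-2.3, -8.7, 2.4]
width: 0.0399
```

```bash
python3 - <<'E'
from h import *
M=mod('wrist');w=cams.get_image('wrist')[:,:,::-1]
cv2.imwrite('pics/w10.png',w)
print('dish',onz('wrist',(319.5,208),.016,M))
g=cv2.cvtColor(w,6)
E
python3 go.py .5746 .1214 .193 86.9
```

```text
dish [0.57650268 0.17397    0.016     ]
t 8.52 pos [0.5735 0.1258 0.193 ] shift cm [-0.43  0.13 -0.  ] rot [-0.01  0.17 -0.22] F [-2.5 -7.5  1.9] w 0.0398
```

View pics/w10.png

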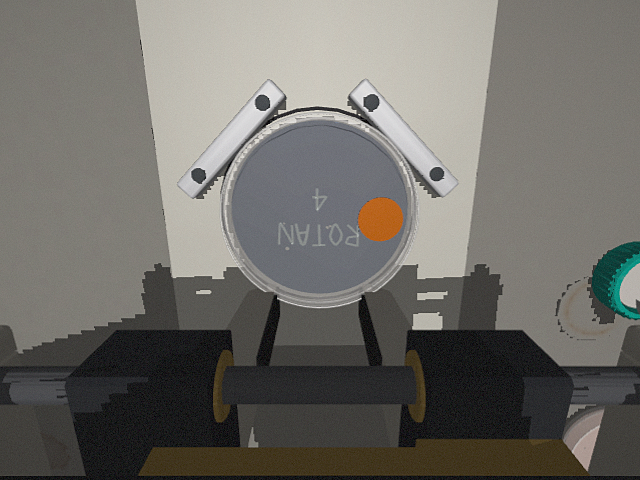

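The rim touches both bars symmetrically, near (232,165) and (405,165), with about 9 N of push. I'll back off, rise and verify from above.

Call:
{"op": "servo_tool", "data": {"increments": [{"x": -0.5,"y": 0,"z": 0,"ax": 0,"ay": 0,"az": 0},{"x": -2,"y": 0,"z": 0,"ax": 0,"ay": 0,"az": 0},{"x": -4,"y": 0,"z": 0,"ax": 0,"ay": 0,"az": 0},{"x": -6,"y": 0,"z": -2,"ax": 0,"ay": 0,"az": 0},{"x": -8,"y": 0,"z": -5,"ax": 0,"ay": 0,"az": 0},{"x": -10,"y": 0,"z": -8,"ax": 0,"ay": 0,"az": 0},{"x": -12,"y": 0,"z": -11,"ax": 0,"ay": 0,"az": 0},{"x": -12,"y": 0,"z": -14,"ax": 0,"ay": 0,"az": 0},{"x": -12,"y": 0,"z": -17,"ax": 0,"ay": 0,"az": 0},{"x": -12,"y": 0,"z": -17,"ax": 0,"ay": 0,"az": 0},{"x": -12,"y": 0,"z": -17,"ax": 0,"ay": 0,"az": 0}], "gripper": 4}}

```text
time: 9.43
position: [0.5667, 0.0062, 0.3652]
tcp_rot: [0.002, 0.727, 0.686, 0.0]
ft_force: [0.1, -0.7, -0.4]
width: 0.0396
```

```bash
python3 - <<'E'
from h import *
cv2.imwrite('pics/w11.png',cams.get_image('wrist')[:,:,::-1]);M=mod('wrist')
t=cams.get_image('top')[:,:,::-1];cv2.imwrite('pics/t11.png',t)
cv2.imwrite('pics/t11c.png',cv2.resize(t[170:270,130:290],None,fx=5,fy=5,interpolation=2))
s=cams.get_image('scene')[:,:,::-1];cv2.imwrite('pics/s11.png',s)
import pickle;pickle.dump(M,open('M11.pkl','wb'))
E
python3 go.py .5746 .1214 .193 86.9
```

```text
t 9.58 pos [0.5665 0.0065 0.362 ] shift cm [11.57  0.18 16.87] rot [-0.1   0.16 -0.21] F [-0.5 -0.6  0.2] w 0.04
```

View pics/w11.png

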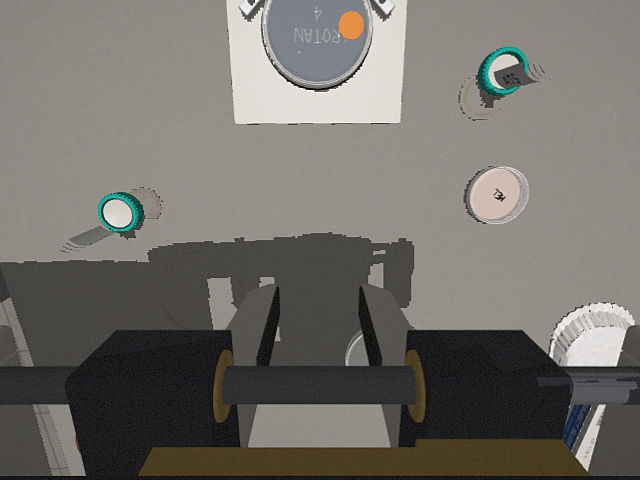

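View pics/t11c.png

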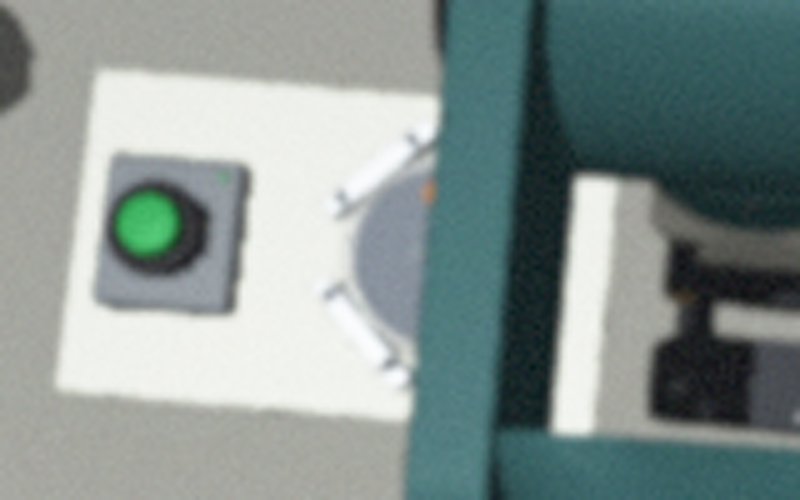

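The arm hides the dish from the top camera. I'll move forward at height so the wrist camera sees the whole dish.

Call:
{"op": "servo_tool", "data": {"increments": [{"x": 3,"y": 0,"z": 0,"ax": 0,"ay": 0,"az": 0},{"x": 6,"y": 0,"z": 0,"ax": 0,"ay": 0,"az": 0},{"x": 8,"y": 0,"z": 0,"ax": 0,"ay": 0,"az": 0},{"x": 8,"y": 0,"z": 0,"ax": 0,"ay": 0,"az": 0},{"x": 8,"y": 0,"z": 0,"ax": 0,"ay": 0,"az": 0}], "gripper": 0}}

```text
time: 10.0
position: [0.571, 0.0872, 0.3604]
tcp_rot: [-0.0, 0.727, 0.687, -0.002]
ft_force: [0.3, 0.0, -0.3]
width: 0.0113
```

```bash
python3 - <<'E'
from h import *
M=mod('wrist');w=cams.get_image('wrist')[:,:,::-1];cv2.imwrite('pics/w12.png',w)
s=cams.get_image('scene')[:,:,::-1];cv2.imwrite('pics/s12.png',cv2.resize(s[200:360,150:350],None,fx=4,fy=4,interpolation=2))
T=M[2];print('cam',-T[:3,:3].T@T[:3,3], proj('wrist',[[.577,.1697,0],[.577,.1697,.016],[.5836,.2984,.03]],M))
import pickle;pickle.dump(M,open('M12.pkl','wb'))
E
```

```text
cam [0.57539192 0.16742686 0.34109985] [[321.99177726 129.95305548]
 [322.07243641 129.81845837]
 [321.69319638 -58.3584022 ]]
```

View pics/w12.png

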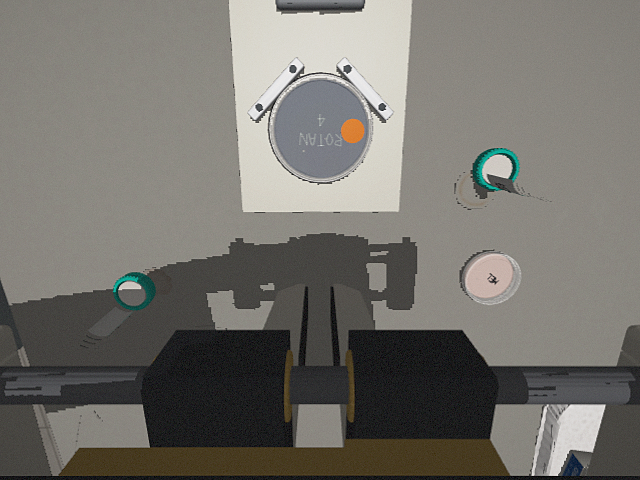

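View pics/s12.png

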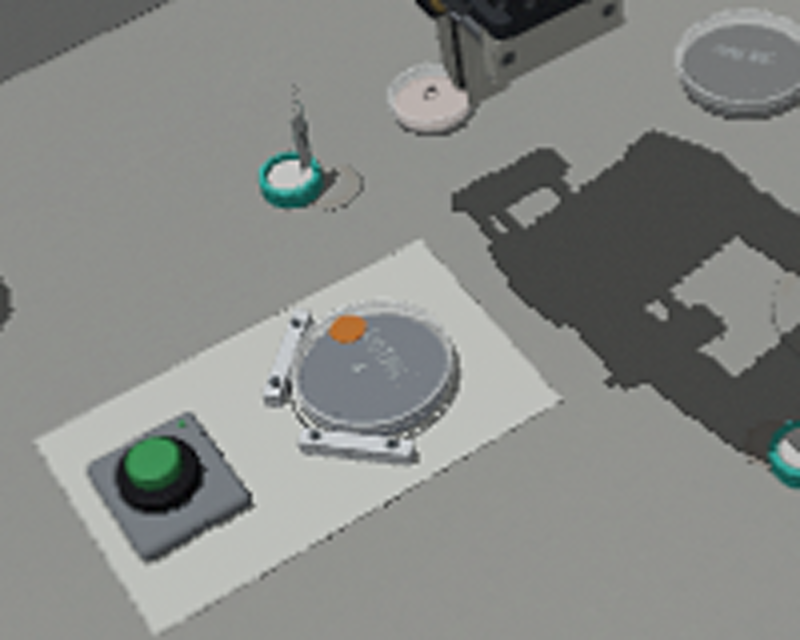

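```bash
python3 - <<'E'
from h import *
import pickle;M=pickle.load(open('M12.pkl','rb'))
w=cv2.imread('pics/w12.png');cv2.imwrite('pics/w12c.png',cv2.resize(w[45:215,225:415],None,fx=3.5,fy=3.5,interpolation=2))
E
```

```text
(no output)
```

View pics/w12c.png

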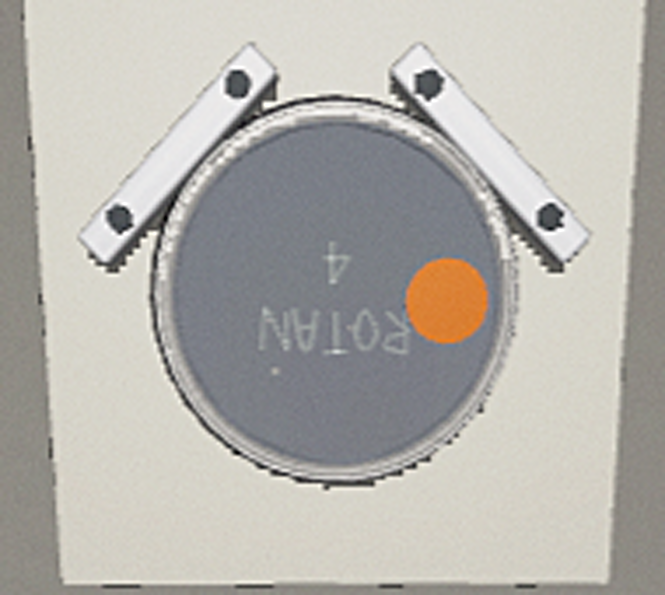

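```bash
python3 - <<'E'
from h import *
import pickle;M=pickle.load(open('M12.pkl','rb'))
f=lambda x,y,z:onz('wrist',(225+(x+.5)/3.5-.5,45+(y+.5)/3.5-.5),z,M)[:2]
w=cv2.imread('pics/w12.png')
pts={'L':((237,84),(120,217)),'R':((428,84),(550,217))}
h=cv2.cvtColor(w,cv2.COLOR_BGR2HSV)
D=f(336,300,.016);D2=f(336,290,.016);print('dish c cand',D,D2)
lines={}
for k,(a,b) in pts.items():
    A,B=f(*a,.012),f(*b,.012);d=(B-A)/np.linalg.norm(B-A);n=np.array([d[1],-d[0]]);
    if (D2-A)@n<0:n=-n
    print(k,A,B,'len',np.linalg.norm(B-A),'ang',np.degrees(np.arctan2(*d[::-1])),'dist dish',(D2-A)@n,'ring',(np.array([.5765,.1704])-A)@n,(np.array([.5751,.1703])-A)@n)
    lines[k]=(A,d,n)
# bar outer/inner corners left
for c in((247,42),(277,72),(112,268),(80,238),(420,42),(390,72),(560,268),(590,238)):
    P=f(*c,.012);k='L' if c[0]<330 else 'R';A,d,n=lines[k];print(c,'offset from screw line',((P-A)@n).round(4))
# dish outline precise: gray-blue agar
m=cv2.inRange(h,(95,25,60),(130,120,200));m[:, :225]=0
n_,l,st,ce=cv2.connectedComponentsWithStats(m);i=1+np.argmax(st[1:,4]);print(st[i],ce[i])
c=max(cv2.findContours((l==i).astype(np.uint8),0,1)[0],key=len)
cc,r=cv2.minEnclosingCircle(c);print(cc,r,onz('wrist',cc,.012,M))
E
```

```text
dish c cand [0.57574448 0.16932712] [0.57587357 0.17167041]
L [0.554908   0.21967238] [0.5239403  0.19171873] len 0.041718153356610554 ang -137.92833900566785 dist dish 0.049680395748001545 ring 0.051043175856215664 0.0501793232224362
R [0.60030875 0.21707373] [0.62913153 0.18573641] len 0.04257676044759907 ang -47.393427390992265 dist dish 0.04872101146202017 ring 0.0491199692336483 0.050218092483703215
(247, 42) offset from screw line -0.0045
(277, 72) offset from screw line 0.005
(112, 268) offset from screw line 0.0065
(80, 238) offset from screw line -0.0038
(420, 42) offset from screw line -0.005
(390, 72) offset from screw line 0.0045
(560, 268) offset from screw line 0.0063
(590, 238) offset from screw line -0.0035
[339 113  28  32 145] [353.49655172 129.7862069 ]
(353.0, 129.22579956054688) 16.34870719909668 [0.60398563 0.16869201 0.012     ]
```

```bash
python3 - <<'E'
from h import *
import pickle;M=pickle.load(open('M12.pkl','rb'))
w=cv2.imread('pics/w12.png');g=cv2.GaussianBlur(cv2.cvtColor(w,6),(0,0),.6).astype(np.float32)
def radial(c,z,lo,hi,sgn):
    for _ in range(5):
        P=[]
        for a in np.linspace(0,6.283,180,endpoint=False):
            rr=np.arange(lo,hi,.0002);d=np.array([np.cos(a),np.sin(a)])
            px=proj('wrist',np.c_[c+rr[:,None]*d,np.full(len(rr),z)],M).astype(np.float32)
            v=cv2.remap(g,px[None,:,0].copy(),px[None,:,1].copy(),1)[0];P.append(c+rr[np.argmax(sgn*np.gradient(v))]*d)
        P=np.array(P);k=np.ones(len(P),bool)
        for _ in range(6):
            Q=P[k];x=np.linalg.lstsq(np.c_[2*Q,np.ones(len(Q))],(Q**2).sum(1),rcond=None)[0];c=x[:2];R=np.sqrt(x[2]+c@c)
            r=np.linalg.norm(P-c,axis=1);k=abs(r-R)<.0012
    return c,R,k.sum()
c0=np.array([.576,.171])
print('agar edge (inside dark->bright rim)',radial(c0,.012,.036,.044,1))
print('outer edge',radial(c0,.015,.041,.049,-1))
E
python3 go.py .5836 .2984 .26 86.9
```

```text
agar edge (inside dark->bright rim) (array([0.57582559, 0.16987522]), np.float64(0.04161548470083604), np.int64(180))
outer edge (array([0.57550518, 0.16981309]), np.float64(0.0444761650194546), np.int64(155))
t 10.1 pos [0.5711 0.086  0.3609] shift cm [21.3   0.06 10.02] rot [-0.17  0.18 -0.2 ] F [-0.1  0.3  0.1] w 0.0037
```

The fitted dish centre is (0.5757, 0.1698). The ring centre measured (0.5765, 0.1704) from the top camera and (0.5751, 0.1703) from the wrist camera, so the dish is home to about 1 mm. Next I'll check clearance around the button.

```bash
python3 - <<'E'
from h import *
for uv in((105,355),(138,325),(75,345)): print('scene',uv,onz('scene',uv,0).round(3))
for uv in((135,185),(130,197)): print('top',uv,onz('top',uv,0).round(3),onz('top',uv,.1).round(3))
print(tri('top',(10,152),'scene',(28,268)), tri('top',(60,152),'scene',(75,240)))
E
```

```text
scene (105, 355) [0.628 0.47  0.   ]
scene (138, 325) [0.653 0.387 0.   ]
scene (75, 345) [0.691 0.509 0.   ]
top (135, 185) [0.656 0.369 0.   ] [0.632 0.332 0.1  ]
top (130, 197) [0.627 0.378 0.   ] [0.606 0.34  0.1  ]
(array([0.64560952, 0.49762847, 0.26949893]), np.float64(0.0065662460775333985)) (array([0.65030492, 0.4118088 , 0.27240101]), np.float64(0.01615338037028204))
```

Call:
{"op": "servo_tool", "data": {"increments": [{"x": 3,"y": 0,"z": 0,"ax": 0,"ay": 0,"az": 0},{"x": 6,"y": 0,"z": 0,"ax": 0,"ay": 0,"az": 0},{"x": 9,"y": 0,"z": 0,"ax": 0,"ay": 0,"az": 0},{"x": 10,"y": 0,"z": 0,"ax": 0,"ay": 0,"az": 0},{"x": 10,"y": 0,"z": 0,"ax": 0,"ay": 0,"az": 0}], "gripper": 0}}

```text
time: 10.52
position: [0.5769, 0.1869, 0.36]
tcp_rot: [-0.0, 0.727, 0.687, -0.003]
ft_force: [-0.5, 0.7, 0.1]
width: 0.0009
```

```bash
python3 - <<'E'
from h import *
M=mod('wrist');w=cams.get_image('wrist')[:,:,::-1];cv2.imwrite('pics/w13.png',w)
h=cv2.cvtColor(w,cv2.COLOR_BGR2HSV);m=cv2.inRange(h,(45,120,60),(75,255,255));n,_,st,ce=cv2.connectedComponentsWithStats(m)
for i in range(1,n):
    if st[i,4]>60: print(st[i],ce[i],[onz('wrist',ce[i],z,M).round(4) for z in(.026,.03)],tri('wrist',ce[i],'top',(159.2,214.2),M))
E
python3 go.py .5836 .2984 .26 86.9
```

```text
[303  74  34  36 977] [319.25383828  91.60081883] [array([0.5822, 0.2989, 0.026 ]), array([0.5822, 0.2985, 0.03  ])] (array([0.58257565, 0.29778899, 0.0332254 ]), np.float64(0.0010995194661532737))
t 10.57 pos [0.5769 0.1857 0.3601] shift cm [11.32  0.06  9.97] rot [-0.21  0.21 -0.16] F [ 0.5 -0.3 -0.2] w 0.0006
```

View pics/w13.png

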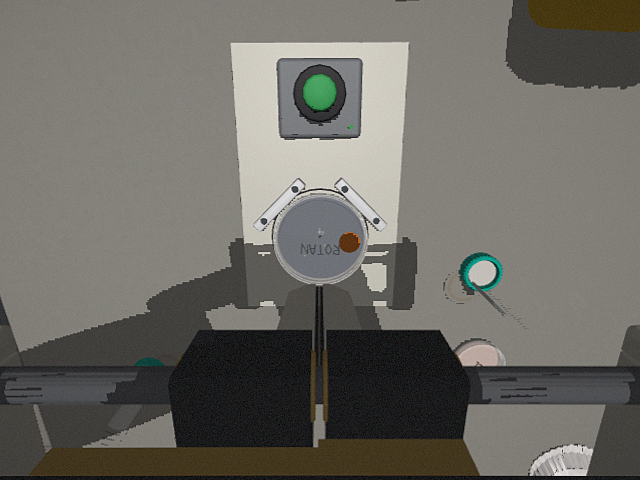

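The green button is at (319,92), and its triangulated top is (0.583, 0.298, 0.030–0.033). The spray bottle stands about 4 cm beyond the wrist's working space, so I'll press with the tool leaned 12° back for extra clearance.

```bash
cat > tilt.py <<'E'
import sys
from h import *
from scipy.spatial.transform import Rotation as R
def go(x,y,z,tilt,ang=86.9):
    s=env.get_state();q=np.array(s['tcp_rot']);Rm=R.from_quat(q[[1,2,3,0]])
    c,n=np.cos(np.radians(ang)),np.sin(np.radians(ang))
    Rt=R.from_matrix(np.array([[c,n,0],[n,-c,0],[0,0,-1]]))*R.from_euler('y',tilt,degrees=True)
    tcp=np.array([x,y,z])-.186*Rt.as_matrix()[:,2]
    sh=Rm.inv().apply(tcp-s['position'])*100
    rv=(Rm.inv()*Rt).as_rotvec(degrees=True)
    print('t',round(s['time'],2),'pos',np.round(s['position'],4),'tip',(s['position']+.186*Rm.as_matrix()[:,2]).round(4),'z',Rt.as_matrix()[:,2].round(3),'tcp',tcp.round(4),'shift',sh.round(2),'rot',rv.round(2),'F',np.round(s['ft_force'],1))
if __name__=='__main__': go(*map(float,sys.argv[1:]))
E
python3 tilt.py .583 .303 .055 12
```

```text
t 10.57 pos [0.5769 0.1857 0.3601] tip [0.5762 0.1851 0.1741] z [ 0.011  0.208 -0.978] tcp [0.5809 0.2644 0.2369] shift [ 7.92 -0.   12.29] rot [-0.19 12.21 -0.18] F [ 0.5 -0.3 -0.2]
```

Call:
{"op": "servo_tool", "data": {"increments": [{"x": 2,"y": 0,"z": 0,"ax": 0,"ay": 5,"az": 0},{"x": 5,"y": 0,"z": 1,"ax": 0,"ay": 9,"az": 0},{"x": 7.9,"y": 0,"z": 2,"ax": 0,"ay": 12.2,"az": 0},{"x": 7.9,"y": 0,"z": 4.5,"ax": 0,"ay": 12.2,"az": 0},{"x": 7.9,"y": 0,"z": 7,"ax": 0,"ay": 12.2,"az": 0},{"x": 7.9,"y": 0,"z": 9.5,"ax": 0,"ay": 12.2,"az": 0},{"x": 7.9,"y": 0,"z": 11.3,"ax": 0,"ay": 12.2,"az": 0},{"x": 7.9,"y": 0,"z": 12.3,"ax": 0,"ay": 12.2,"az": 0},{"x": 7.9,"y": 0,"z": 12.3,"ax": 0,"ay": 12.2,"az": 0},{"x": 7.9,"y": 0,"z": 12.3,"ax": 0,"ay": 12.2,"az": 0}]}}

```text
time: 11.4
position: [0.5813, 0.2633, 0.2373]
tcp_rot: [-0.073, 0.723, 0.682, 0.075]
ft_force: [-0.1, 0.3, -0.0]
width: 0.0001
```

```bash
python3 tilt.py .583 .303 .034 12; python3 - <<'E'
from h import *
cv2.imwrite('pics/w14.png',cams.get_image('wrist')[:,:,::-1])
s=cams.get_image('scene')[:,:,::-1];cv2.imwrite('pics/s14.png',cv2.resize(s[150:390,20:340],None,fx=2.4,fy=2.4,interpolation=2))
E
```

```text
t 11.4 pos [0.5813 0.2633 0.2373] tip [0.5829 0.3019 0.0554] z [ 0.011  0.208 -0.978] tcp [0.5809 0.2644 0.2159] shift [-0.34 -0.04  2.12] rot [-0.15  0.02 -0.25] F [-0.1  0.3 -0. ]
```

View pics/s14.png

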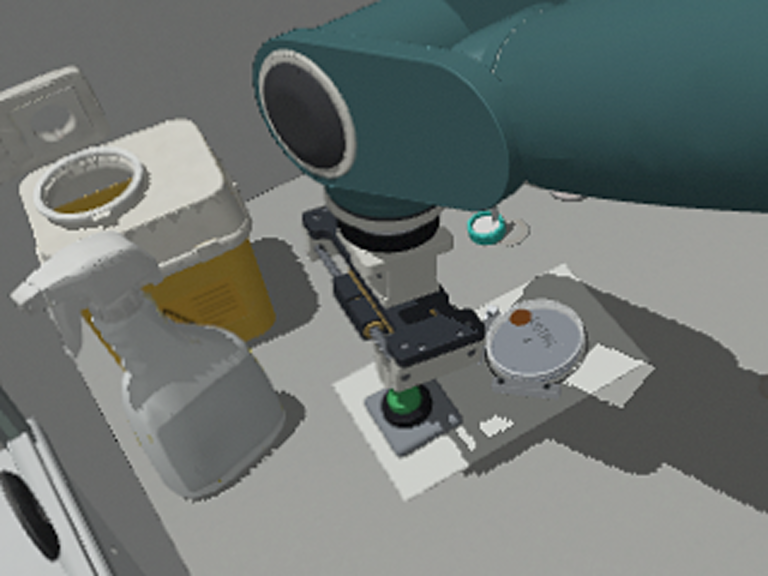

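View pics/w14.png

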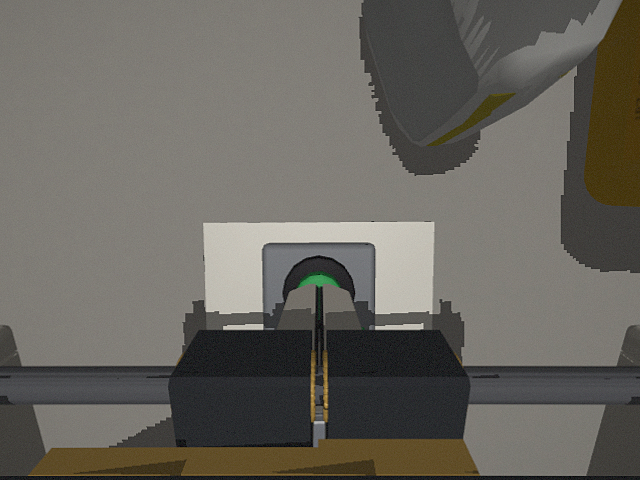

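The fingertips are over the button, the bottle is clear, and the dish is still seated. Pressing down vertically in small steps.

Call:
{"op": "servo_tool", "data": {"increments": [{"x": -0.2,"y": 0,"z": 1,"ax": 0,"ay": 0,"az": 0},{"x": -0.4,"y": 0,"z": 1.8,"ax": 0,"ay": 0,"az": 0},{"x": -0.5,"y": 0,"z": 2.2,"ax": 0,"ay": 0,"az": 0},{"x": -0.5,"y": 0,"z": 2.2,"ax": 0,"ay": 0,"az": 0}]}}

```text
time: 11.83
position: [0.5812, 0.2634, 0.2148]
tcp_rot: [-0.073, 0.723, 0.683, 0.075]
ft_force: [0.3, -0.5, 2.7]
width: 0.0005
```

Call:
{"op": "servo_tool", "data": {"increments": [{"x": -0.06,"y": 0,"z": 0.3,"ax": 0,"ay": 0,"az": 0},{"x": -0.08,"y": 0,"z": 0.4,"ax": 0,"ay": 0,"az": 0},{"x": -0.08,"y": 0,"z": 0.4,"ax": 0,"ay": 0,"az": 0},{"x": -0.08,"y": 0,"z": 0.4,"ax": 0,"ay": 0,"az": 0}]}}

```text
time: 12.17
position: [0.5814, 0.2636, 0.2116]
tcp_rot: [-0.073, 0.723, 0.683, 0.076]
ft_force: [-1.8, -2.2, 8.6]
width: 0.0003
```

The force is 8.6 N and the arm stopped short of its target, so the button is at or near bottom. One more small press and a hold will confirm it.

Call:
{"op": "servo_tool", "data": {"increments": [{"x": -0.04,"y": 0,"z": 0.2,"ax": 0,"ay": 0,"az": 0},{"x": -0.04,"y": 0,"z": 0.2,"ax": 0,"ay": 0,"az": 0},{"x": -0.04,"y": 0,"z": 0.2,"ax": 0,"ay": 0,"az": 0},{"x": -0.04,"y": 0,"z": 0.2,"ax": 0,"ay": 0,"az": 0}]}}

```text
time: 12.5
position: [0.5815, 0.2636, 0.2112]
tcp_rot: [-0.073, 0.723, 0.683, 0.076]
ft_force: [-9.0, -5.8, 18.3]
width: 0.0003
```

```bash
python3 - <<'E'
from h import *
s=cams.get_image('scene')[:,:,::-1];cv2.imwrite('pics/s15.png',cv2.resize(s[250:370,130:330],None,fx=4,fy=4,interpolation=2))
E
python3 tilt.py .583 .303 .1 12
```

```text
t 12.55 pos [0.5815 0.2636 0.2112] tip [0.5834 0.3024 0.0293] z [ 0.011  0.208 -0.978] tcp [0.5809 0.2644 0.2819] shift [ 1.55 -0.07 -6.9 ] rot [-0.04 -0.05 -0.17] F [-8.1 -6.4 18.8]
```

View pics/s15.png

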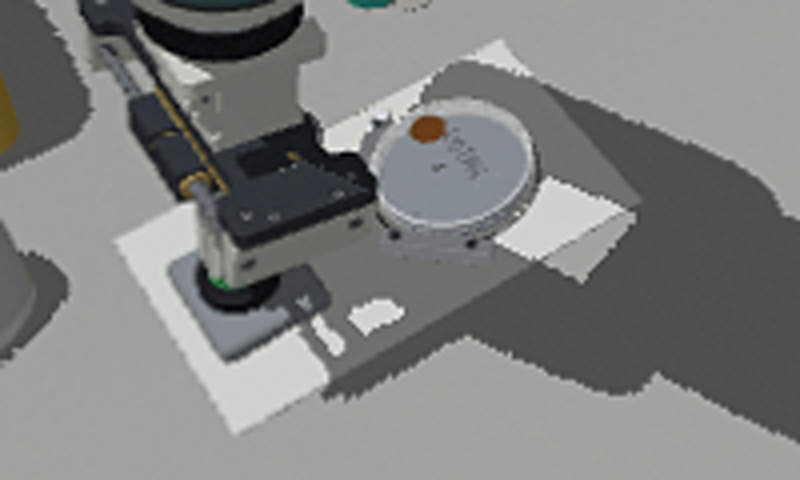

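It's a hard stop: 18 N for the last 0.4 mm. I'll back off about 1 mm at a time and read the force, to measure how far the spring actually travels.

Call:
{"op": "servo_tool", "data": {"increments": [{"x": 0.06,"y": 0,"z": -0.3,"ax": 0,"ay": 0,"az": 0},{"x": 0.06,"y": 0,"z": -0.3,"ax": 0,"ay": 0,"az": 0},{"x": 0.06,"y": 0,"z": -0.3,"ax": 0,"ay": 0,"az": 0}]}}

```text
time: 12.8
position: [0.5815, 0.2636, 0.2145]
tcp_rot: [-0.072, 0.723, 0.683, 0.076]
ft_force: [1.4, -0.3, 2.4]
width: 0.0007
```

Call:
{"op": "servo_tool", "data": {"increments": [{"x": 0.03,"y": 0,"z": -0.15,"ax": 0,"ay": 0,"az": 0},{"x": 0.03,"y": 0,"z": -0.15,"ax": 0,"ay": 0,"az": 0}]}}

```text
time: 12.97
position: [0.5815, 0.2637, 0.2161]
tcp_rot: [-0.072, 0.723, 0.683, 0.076]
ft_force: [-0.1, 0.2, 2.1]
width: 0.0006
```

Call:
{"op": "servo_tool", "data": {"increments": [{"x": 0.03,"y": 0,"z": -0.15,"ax": 0,"ay": 0,"az": 0},{"x": 0.03,"y": 0,"z": -0.15,"ax": 0,"ay": 0,"az": 0}]}}

```text
time: 13.13
position: [0.5815, 0.2637, 0.2176]
tcp_rot: [-0.072, 0.723, 0.683, 0.076]
ft_force: [0.5, -0.3, 1.5]
width: 0.0003
```

Call:
{"op": "servo_tool", "data": {"increments": [{"x": 0.03,"y": 0,"z": -0.15,"ax": 0,"ay": 0,"az": 0},{"x": 0.03,"y": 0,"z": -0.15,"ax": 0,"ay": 0,"az": 0}]}}

```text
time: 13.3
position: [0.5815, 0.2636, 0.2191]
tcp_rot: [-0.072, 0.723, 0.683, 0.076]
ft_force: [-0.2, 0.4, -0.0]
width: 0.0004
```

Call:
{"op": "servo_tool", "data": {"increments": [{"x": 0.03,"y": 0,"z": -0.15,"ax": 0,"ay": 0,"az": 0},{"x": 0.03,"y": 0,"z": -0.15,"ax": 0,"ay": 0,"az": 0}]}}

```text
time: 13.47
position: [0.5815, 0.2636, 0.2208]
tcp_rot: [-0.073, 0.723, 0.683, 0.076]
ft_force: [0.4, 0.1, 0.4]
width: 0.0003
```

Call:
{"op": "servo_tool", "data": {"increments": [{"x": 0.03,"y": 0,"z": -0.15,"ax": 0,"ay": 0,"az": 0},{"x": 0.03,"y": 0,"z": -0.15,"ax": 0,"ay": 0,"az": 0}]}}

```text
time: 13.63
position: [0.5815, 0.2636, 0.2226]
tcp_rot: [-0.072, 0.723, 0.683, 0.076]
ft_force: [0.3, 0.2, -0.5]
width: 0.0006
```

The spring force disappears at about 0.218–0.219, against a bottom at 0.2112. That's roughly 6.5 mm of travel, so the button went fully down. Retreating up and back to check from above.

Call:
{"op": "servo_tool", "data": {"increments": [{"x": 0.6,"y": 0,"z": -3,"ax": 0,"ay": 0,"az": 0},{"x": 1.3,"y": 0,"z": -6,"ax": 0,"ay": 0,"az": 0},{"x": 1.9,"y": 0,"z": -9,"ax": 0,"ay": 0,"az": 0},{"x": 2.5,"y": 0,"z": -12,"ax": 0,"ay": 0,"az": 0},{"x": 2.5,"y": 0,"z": -14,"ax": 0,"ay": 0,"az": 0},{"x": -1,"y": 0,"z": -14.5,"ax": 0,"ay": -5,"az": 0},{"x": -5,"y": 0,"z": -15,"ax": 0,"ay": -10,"az": 0},{"x": -9,"y": 0,"z": -15,"ax": 0,"ay": -12,"az": 0},{"x": -13,"y": 0,"z": -15,"ax": 0,"ay": -12,"az": 0},{"x": -17,"y": 0,"z": -15,"ax": 0,"ay": -12,"az": 0},{"x": -21,"y": 0,"z": -15,"ax": 0,"ay": -12,"az": 0},{"x": -21,"y": 0,"z": -15,"ax": 0,"ay": -12,"az": 0}]}}

```text
time: 14.63
position: [0.5675, 0.0223, 0.3238]
tcp_rot: [-0.001, 0.728, 0.685, -0.001]
ft_force: [0.6, -0.2, -0.7]
width: 0.0006
```

Call:
{"op": "servo_tool", "data": {"increments": [{"x": -4,"y": 0,"z": 0,"ax": 0,"ay": 0,"az": 0},{"x": -8,"y": 0,"z": 0,"ax": 0,"ay": 0,"az": 0},{"x": -12,"y": 0,"z": 0,"ax": 0,"ay": 0,"az": 0},{"x": -15,"y": 0,"z": 0,"ax": 0,"ay": 0,"az": 0},{"x": -18,"y": 0,"z": 0,"ax": 0,"ay": 0,"az": 0},{"x": -20,"y": 0,"z": 0,"ax": 0,"ay": 0,"az": 0},{"x": -20,"y": 0,"z": 0,"ax": 0,"ay": 0,"az": 0},{"x": -20,"y": 0,"z": 0,"ax": 0,"ay": 0,"az": 0},{"x": -20,"y": 0,"z": 0,"ax": 0,"ay": 0,"az": 0}]}}

```text
time: 15.38
position: [0.5555, -0.1767, 0.3239]
tcp_rot: [-0.001, 0.728, 0.685, -0.001]
ft_force: [0.0, -0.3, -0.3]
width: 0.0005
```

```bash
python3 - <<'E'
from h import *
t=cams.get_image('top')[:,:,::-1];cv2.imwrite('pics/t16.png',t)
cv2.imwrite('pics/t16c.png',cv2.resize(t[140:280,130:310],None,fx=4,fy=4,interpolation=2))
s=cams.get_image('scene')[:,:,::-1];cv2.imwrite('pics/s16.png',s)
for nm,im in(('top',t),('scene',s)):
    h=cv2.cvtColor(im,cv2.COLOR_BGR2HSV)
    for c,lo,hi in(('green',(45,120,60),(75,255,255)),('orange',(5,150,120),(18,255,255)),('teal',(76,90,60),(95,255,255)),('pink',(0,15,150),(12,90,255))):
        m=cv2.inRange(h,lo,hi);n,_,st,ce=cv2.connectedComponentsWithStats(m)
        print(nm,c,[(int(st[i,4]),*np.round(ce[i],1).tolist()) for i in range(1,n) if 15<st[i,4]<400][:8])
M=mod('top');g=cv2.GaussianBlur(cv2.cvtColor(t,6),(0,0),.6).astype(np.float32)
def radial(c,z,lo,hi,sgn):
    for _ in range(5):
        P=[]
        for a in np.linspace(0,6.283,180,endpoint=False):
            rr=np.arange(lo,hi,.0002);d=np.array([np.cos(a),np.sin(a)])
            px=proj('top',np.c_[c+rr[:,None]*d,np.full(len(rr),z)],M).astype(np.float32)
            v=cv2.remap(g,px[None,:,0].copy(),px[None,:,1].copy(),1)[0];P.append(c+rr[np.argmax(sgn*np.gradient(v))]*d)
        P=np.array(P);k=np.ones(len(P),bool)
        for _ in range(6):
            Q=P[k];x=np.linalg.lstsq(np.c_[2*Q,np.ones(len(Q))],(Q**2).sum(1),rcond=None)[0];c=x[:2];R=np.sqrt(x[2]+c@c)
            r=np.linalg.norm(P-c,axis=1);k=abs(r-R)<.0015
    return c.round(4),R.round(4),k.sum()
print('blue agar edge',radial(np.array([.576,.170]),.012,.036,.045,1));print('grey',radial(np.array([.634,-.150]),.012,.036,.045,1))
E
python3 go.py .58 0 .4 86.9
```

```text
top green [(138, 159.2, 214.2)]
top orange [(41, 219.0, 208.2), (85, 454.5, 292.8)]
top teal [(95, 241.2, 155.5), (97, 278.3, 309.6)]
top pink [(285, 285.8, 155.9), (29, 218.8, 207.7), (95, 475.9, 293.8)]
scene green [(142, 187.8, 315.3)]
scene orange [(18, 406.5, 187.2), (45, 236.5, 281.8)]
scene teal [(253, 408.7, 189.8), (111, 222.2, 245.5), (134, 350.7, 314.5), (17, 616.9, 418.1), (337, 593.3, 429.8), (361, 525.4, 461.9), (196, 487.8, 475.0)]
scene pink [(157, 257.6, 224.6)]
blue agar edge (array([0.5792, 0.171 ]), np.float64(0.0409), np.int64(103))
grey (array([ 0.6331, -0.1493]), np.float64(0.039), np.int64(98))
t 15.48 pos [ 0.5556 -0.1763  0.324 ] shift cm [17.74  1.37 -7.61] rot [-0.15  0.02 -0.29] F [-0.  -0.2 -0.8] w 0.0007
```

View pics/t16.png

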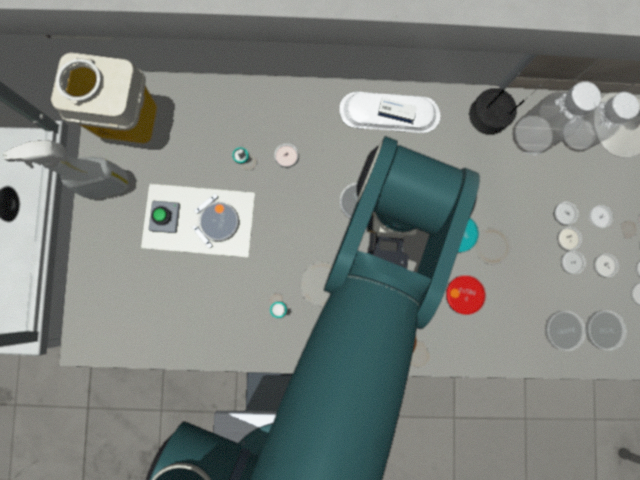

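View pics/t16c.png

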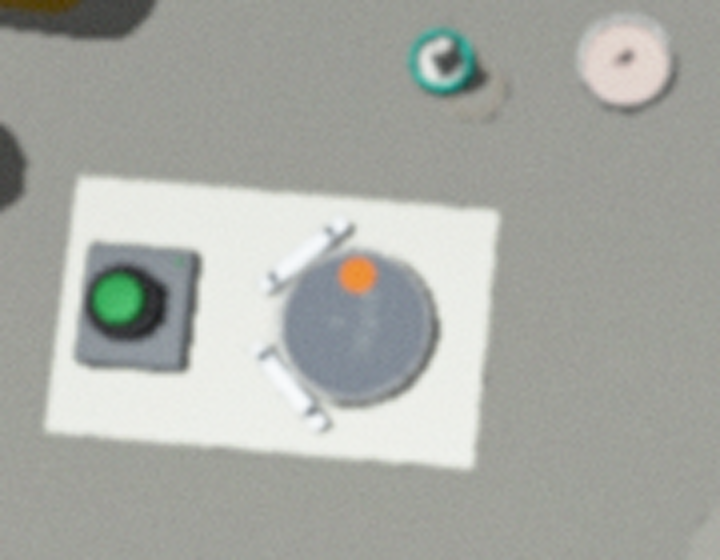

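Top view: the dish is at (218,222), flush against both bars. The button reads the same pixel as at the start, so it's released, and the bystanders haven't moved. As a cross-check, I'll see whether the dot moved since the wrist view taken before the press.

```bash
python3 - <<'E'
from h import *
import pickle;M=pickle.load(open('M12.pkl','rb'))
w=cv2.imread('pics/w12.png');h=cv2.cvtColor(w,cv2.COLOR_BGR2HSV);m=cv2.inRange(h,(5,150,120),(18,255,255));m[:,:225]=0;m[215:]=0
n,_,st,ce=cv2.connectedComponentsWithStats(m);i=1+np.argmax(st[1:,4]);print('dot wrist before',onz('wrist',ce[i],.017,M).round(4))
print('dot now tri',tri('top',(219,208.2),'scene',(236.5,281.8)),onz('top',(219,208.2),.017).round(4))
s0=cv2.imread('pics/s12.png');
s=cv2.imread('pics/s16.png')[200:360,150:350]
h=cv2.cvtColor(cv2.resize(s0,(200,160),interpolation=3),cv2.COLOR_BGR2HSV);m=cv2.inRange(h,(5,140,110),(18,255,255));n,_,st,ce=cv2.connectedComponentsWithStats(m);print('scene before',[(st[i,4],ce[i]+[150,200]) for i in range(1,n) if st[i,4]>15])
E
```

```text
dot wrist before [0.6029 0.1677 0.017 ]
dot now tri (array([0.6037982 , 0.16766731, 0.018947  ]), np.float64(0.00010105694058336811)) [0.6041 0.168  0.017 ]
scene before [(np.int32(45), array([236.51111111, 281.8       ]))]
```

```bash
python3 - <<'E'
from workcell import job
print(job.close_job())
E
```

```text
the job is handed in; nothing more can be done
None
```

The blue dish is on the station against both bars, the green button was pressed fully and has come back up, and the job is handed in at about 15.5 s. I slid the dish with the two fingertips as a cradle, without lifting it. The last part ran straight along the station's axis until the bars pushed back with about 9 N.

**Dish position:** the close wrist view put the dish centre about 1 mm from the ring centre. The last top-camera fit read about 2–3 mm off in x. That fit is the less certain one, because the white mat blurs the rim. Both are inside the 4 mm limit. The orange dot sat at the same scene-camera pixel before and after the button press, so pressing did not move the dish.

**Button:** I pressed with the closed fingertips to a hard stop at about 18 N. Backing off showed roughly 6.5 mm of spring travel. The button then appeared at the same pixel as at the start, so it was released.

**Bystanders:** the tubes and the small pink dish moved less than a pixel in the top and scene views. The grey dish was partly hidden by the arm in the last top view, but its fit agreed with the start to about 1 mm.

**Refused call:** my first move call was refused as invalid input, with no motion. I resent it with all six fields in each row.

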